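# Close up the lint trap of a polishing bench

### The job

The cover of the lint trap is back in place but its three T-bar knobs are slack: screw every one of them down clockwise as far as it goes, and lock the cover by pushing the steel locking pin through the eyes of the hasp at the front, all the way to its handle. Leave the other things on the bench where they are.

Things in the scene. Friction and masses are not known exactly. Their poses are not given: they have to be found in the camera images.
- trap: Lint trap: grey steel box fixed to the bench, 300 mm wide (its y), 220 deep (x), 75 high in front, 155 behind. Origin under its middle; x points away from the robot, z up; turned up to 0.2 rad. On top an aluminium cover slopes 20 degrees down towards the robot (outward normal in trap frame [-0.342, 0, 0.940]) with three black T-bar knobs; a steel hasp juts from the middle of the front wall.
- hasp (a point): Centre of the hasp's eyes, trap frame [-0.15, 0, 0.075], axes as the trap's. Three upright steel plates side by side (two lugs of the box, the cover's tongue between), 8 mm thick, 56 x 36 mm, 24 mm apart along the trap's y: outer faces 28 mm either side of this point. A level round hole runs through all three along y: 13 mm wide (14 in the tongue). The pin may enter from either side.
- pin: Steel locking pin, about 0.15 kg, lying left or right of the trap: square handle 45 mm long, 18 wide and high, with a round shaft 10 mm thick and 90 mm long (last 12 mm tapered to 5 mm). Origin under the middle of the handle, near which it balances; x along the shaft to the tip, z up as it lies; shaft axis 9 mm above the origin. The tip starts pointing within 0.5 rad of +x.
- pin_tip (a point): Centre of the end of the pin's shaft: 112.5 mm from the origin along its x, 9 mm up.
- pin_seat (a point): Point on the shaft's axis 28 mm from the shoulder of the handle (50.5 mm from the pin's origin along x): it meets point hasp when the shoulder lies against an outer lug, pin fully home. Axes as the pin's.
- drift: Bystander: a dark steel drift without a wide handle, 129 mm long, 14 mm thick; it lies on the other side of the trap from the pin. Origin near its middle on the underside.
- bar_brown: Bystander: a brown bar of polishing compound, 130 x 45 x 35 mm, beside the trap on its left. Origin under its middle.
- cleat: Bystander: a steel mooring cleat, 154 mm long, 41 mm high, beside the trap on its right. Origin under its middle.
- knob_left (a joint): Angle in rad of the left (+y side, seen from the robot) T-bar knob about the cover's normal: 0 fully slack, growing as it is screwed down (clockwise seen from outside the cover), 2.9 at its end stop. It starts 0.9 to 1.9 rad short of the stop, drags with about 0.12 N m, stays where it is left and stops hard; it does not sink as it turns.
- knob_left_grip (a point): Centre of that knob's bar, on its axis, 37 mm out from the cover's face, trap frame [-0.013, 0.112, 0.159]. The bar is 72 mm long (x here), 16 thick (y), 26 high (z, the axis, pointing out of the cover), above a round hub 28 to 34 mm across. The point turns with the knob.
- knob_right (a joint): Angle in rad of the right (-y side) T-bar knob about the cover's normal: 0 fully slack, growing as it is screwed down (clockwise seen from outside the cover), 3.1 at its end stop. It starts 0.9 to 1.9 rad short of the stop, drags with about 0.12 N m, stays where it is left and stops hard; it does not sink as it turns.
- knob_right_grip (a point): Centre of that knob's bar, on its axis, 37 mm out from the cover's face, trap frame [-0.013, -0.112, 0.159]. The bar is 72 mm long (x here), 16 thick (y), 26 high (z, the axis, pointing out of the cover), above a round hub 28 to 34 mm across. The point turns with the knob.
- knob_rear (a joint): Angle in rad of the upper (rear) middle T-bar knob about the cover's normal: 0 fully slack, growing as it is screwed down (clockwise seen from outside the cover), 2.7 at its end stop. It starts 0.9 to 1.9 rad short of the stop, drags with about 0.12 N m, stays where it is left and stops hard; it does not sink as it turns.
- knob_rear_grip (a point): Centre of that knob's bar, on its axis, 37 mm out from the cover's face, trap frame [0.058, 0, 0.185]. The bar is 72 mm long (x here), 16 thick (y), 26 high (z, the axis, pointing out of the cover), above a round hub 28 to 34 mm across. The point turns with the knob.

How it is judged:
By the outcome, as a careful person would: the job done as asked, in the order asked, and still so for the second after the job is handed in, with the robot touching nothing.
It also fails if it takes over 72 s, if anything falls off the work surface, if the arm or the gripper's body presses on something with over 40 N, if the wrist force passes 120 N, or if a joint passes its speed limit or range.

### The arm

A 6-joint arm with a two-finger parallel gripper is mounted at the origin on the work surface. World frame = base frame: x ahead of the robot, y to its left, z up, the work surface at z = 0. Lengths are in m, angles in rad, forces in N, time in s.
With the tool pointing down it reaches from about 0.375 to 0.9 m from the base axis. Payload 3.1 kg.
Tool frame: the origin (TCP) lies at the very end of the fingers, on their centre line; the grasp point (between the pads) lies 19 mm behind it; z points along the fingers, y is the line along which they close (so a half turn about z gives the same grasp; the last joint's range is limited). The gripper opens to 85 mm and grips with 20 to 120 N. Pads are 22 mm wide; open, the fingers measure 114 mm over their backs; the gripper's body (76 mm by 85 mm) begins 54 mm behind the grasp point. The pads swing forward as they close: fully open they stand 13 mm farther back than shut.
Start: joints at [0.965, 0.527, 1.433, -0, 1.181, -0.178], TCP at [0.259, 0.569, 0.194] pointing down, gripper open.
Joint ranges: [-3.08, 3.08], [-0.75, 2.2], [0.22, 2.44], [-1.43, 4.57], [0, 2.65], [-2.85, 2.85]. Speed limits (rad/s): [2.79, 2.79, 3.14, 3.14, 3.14, 3.14].

### API

Orientations are given as a unit quaternion [w, x, y, z].
In Python, from cell import * gives the robot as it stands.
- The arm moves only by the tool play_rows, never from a script. Its argument "motion" is a list of rows, each a list of 7 numbers: the turn, a rotation vector about the tool's x, y, z scaled (see below), then the shift along the tool's x, y, z scaled (see below), then the opening, from 0 (shut) to 1 (fully open). In form: [[ax, ay, az, x, y, z, gripper], ...]. A call has 1 to 8 rows; each row shifts and turns the commanded pose from where the row before left it, along the tool's axes as they then stand; what a row does not reach is not made up. The controller multiplies each number of a shift by 0.02 m and each number of a turn by 0.08 rad. A row lasts 1/12 s, in which the tool goes at most 41.7 mm and 7.16 degrees, less where a joint would pass 70% of its speed; a pose out of reach is approached as far as the arm can. A call with a number of a shift or a turn outside -1 to 1 is refused whole. A call with a gripper value outside its range is refused whole. The fingers move at their own pace and stop on an object; "newtons" is the grip in N (left out, the last holds). Time passes only in rows, so rows that do not move let the fingers close. It gives the time, the measured TCP pose, the force, the opening and the grip force at its end, in the units of the state.
- get_state(): the state, without advancing time (a new reading comes with each control period).
- grab_frame(name): name is "side" or "top" or "wrist"; returns (picture, depth): 400x640x3 uint8, red, green, blue; 400x640 float32, m along the optical axis (not along the pixel's ray), 0 where there is no reading.
- camera_model(name): a dict with "fovy" (degrees; the focal length in pixels is half the picture's height over the tangent of half this angle, whatever the lens; pixels are square), "cx", "cy" (the principal point, pixels), "k1" (the pictures are not rectified: a ray, as slopes to the right and down, at radius r is drawn at 1 + k1 r^2 times it, then the intrinsics apply), "R" (3x3) and "t" (3): a world point X has camera coordinates R X + t. Camera axes: x right, y down, z forward; pixel columns grow to the right and rows downward; lengths in m; the calibration is good to about 2 mm. A picture is of the moment at which its call begins: read the wrist's pose just before it. camera_model takes no time and is no camera call; for the wrist camera it gives the pose at the moment of the call.
- hand_in(): hands the job in; it is judged then, once.
The state is a dict: "time_s": time; "q": joint angles; "qd": joint speeds; "joint_efforts": joint torques, N m; "eef_pos": TCP position; "ee_rot": TCP orientation; "contact_force": force on the tool from outside, world axes, zero at the start; "moment": the same for the moment, N m; "grip_width": finger opening in m; "gripper_force": force on a finger pad.
Only numpy, scipy, OpenCV 4.12 (cv2) and the standard library are available. Lean on these libraries where they do the work, as an engineer would, in place of code of your own. Each camera call takes 0.05 s, during which the arm holds its last target. There are 200 camera calls.

## Working session

There is one attempt and no reset: what is moved stays moved. The work goes in short steps, Python scripts to look and compute and a tool call to move; the robot and the scene stay as the last step left them, time stands still between calls to the robot, and variables do not carry over. Pictures are saved under pics/ and viewed, at most 10 in all, crops included, and the job is handed in when it is done.

Besides the shell and the picture viewer there is one more tool, called after ">>>" by a JSON object that holds its "method" and its "body", one argument or row to a line. play_rows: Moves the arm, as the interface text tells. Its arguments: {"type":"object","properties":{"motion":{"type":"array"},"newtons":{"type":"number"}},"required":["motion"]}

```bash
mkdir -p pics; ls; python3 - <<'E'
from cell import *
import cv2
for n in ("top","side"):
    p,d=grab_frame(n); cv2.imwrite(f"pics/{n}0.png",p[...,::-1]); m=camera_model(n); print(n,m, (d>0).mean())
print(get_state())
E
```

```text
pics
top {'fovy': 42.17454373331755, 'cx': 315.9264283599025, 'cy': 198.8461428353511, 'k1': -0.062087410018517884, 'R': array([[-1.91244551e-02, -9.99808032e-01, -4.26085860e-03],
       [-9.79297532e-01,  1.95907529e-02, -2.01475922e-01],
       [ 2.01520718e-01,  3.19531092e-04, -9.79484200e-01]]), 't': array([-0.01898985,  0.56879854,  1.33646123])} 0.99621875
side {'fovy': 53.6352052455085, 'cx': 323.4032246989718, 'cy': 192.6182369097094, 'k1': -0.04036969536215932, 'R': array([[-0.9961686 , -0.08635356, -0.01382655],
       [-0.04953921,  0.68748557, -0.72450636],
       [ 0.07206926, -0.72104553, -0.68912942]]), 't': array([0.53096727, 0.11470591, 1.03265961])} 0.9960234375
{'time_s': 0.1, 'q': array([ 9.64497228e-01,  5.28370880e-01,  1.43380137e+00,  1.96696684e-05,
        1.18138437e+00, -1.78484462e-01]), 'qd': array([-0.00151801, -0.0039378 , -0.00263473, -0.00041101,  0.0021363 ,
        0.00159467]), 'joint_efforts': array([-8.55302333e-04, -4.43304133e+01, -1.78586143e+01, -2.68264284e-04,
        3.93436974e-03,  3.43493639e-05]), 'eef_pos': array([0.25884157, 0.56808578, 0.19292431]), 'ee_rot': array([-3.83912560e-04,  2.12283332e-01,  9.77207666e-01, -9.03869460e-04]), 'contact_force': array([-1.17393251, -0.36219371,  0.45331272]), 'moment': array([-0.03423432,  0.04595955, -0.02004419]), 'gripper_force': 0.0, 'grip_width': 0.08535959556662678}
```

View pics/top0.png

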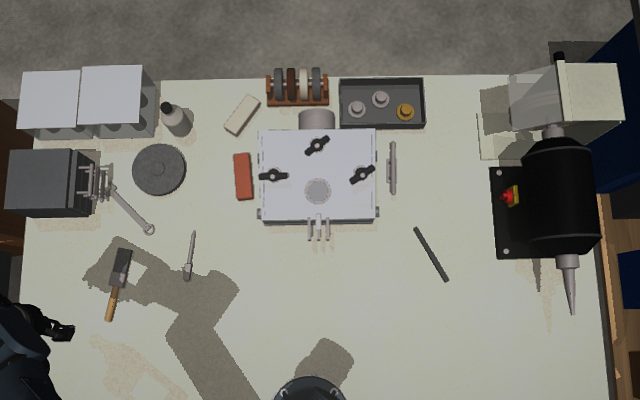

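View pics/side0.png

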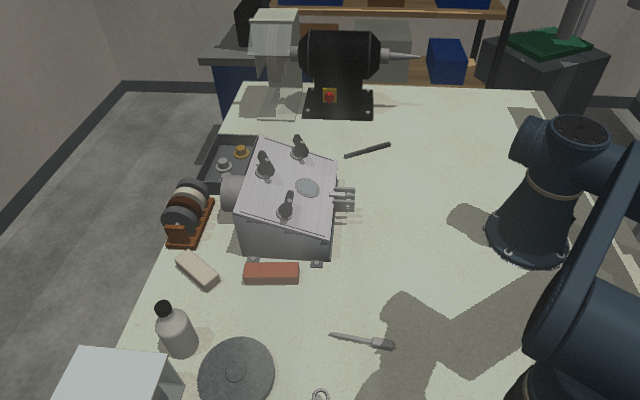

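The top view shows the trap at about (318,175), with knobs at (273,175), (361,175) and (317,146). The hasp is at (318,228) and the pin is on the left, with its handle at (188,273) and tip at (193,232). The drift is on the right at (431,254). The side view agrees: pin at (362,340), hasp at (343,200).

```bash
cat > h.py <<'E'
from cell import *
import numpy as np, cv2
from scipy.spatial.transform import Rotation as Ro
def K(m):
    f=200/np.tan(np.radians(m["fovy"])/2); return np.array([[f,0,m["cx"]],[0,f,m["cy"]],[0,0,1.]])
def rays(m,uv):
    uv=np.atleast_2d(uv).astype(float); k=K(m)
    p=(uv-[m["cx"],m["cy"]])/k[0,0]; s=p.copy()
    for _ in range(20): s=p/(1+m["k1"]*(s**2).sum(1,keepdims=True))
    d=np.c_[s,np.ones(len(s))]@m["R"]; return -m["R"].T@m["t"], d   # d has unit depth
def onz(m,uv,z): o,d=rays(m,uv); return o+d*((z-o[2])/d[:,2])[:,None]
def onplane(m,uv,p,n): o,d=rays(m,uv); return o+d*(((p-o)@n)/(d@n))[:,None]
def proj(m,X):
    c=np.atleast_2d(X)@m["R"].T+m["t"]; s=c[:,:2]/c[:,2:]; s=s*(1+m["k1"]*(s**2).sum(1,keepdims=True))
    return s*K(m)[0,0]+[m["cx"],m["cy"]]
def tri(a,b):
    (o1,d1),(o2,d2)=a,b; d1=d1[0]/np.linalg.norm(d1[0]); d2=d2[0]/np.linalg.norm(d2[0])
    A=np.c_[d1,-d2]; t=np.linalg.lstsq(A,o2-o1,rcond=None)[0]; p,q=o1+t[0]*d1,o2+t[1]*d2
    return (p+q)/2,np.linalg.norm(p-q)
def cloud(m,d):
    v,u=np.nonzero(d>0); o,r=rays(m,np.c_[u,v]); P=np.zeros(d.shape+(3,)); P[v,u]=o+r*d[v,u][:,None]; return P
def tool(): # R, p from state
    s=get_state(); w,x,y,z=s["ee_rot"]; return Ro.from_quat([x,y,z,w]),s["eef_pos"],s
def delta(Rt,pt): # numbers for moves
    R,p,s=tool(); print("shift tool (units)",np.round(R.inv().apply(pt-p)/.02,2),"turn (units)",np.round((R.inv()*Rt).as_rotvec()/.08,2))
E
python3 - <<'E'
from h import *
m={n:camera_model(n) for n in("top","side","wrist")}
p,d=grab_frame("wrist"); cv2.imwrite("pics/w0.png",p[...,::-1])
print("wrist cam",-m["wrist"]["R"].T@m["wrist"]["t"],m["wrist"]["fovy"]); R,t,s=tool()
print("cam in tool",R.inv().apply(-m["wrist"]["R"].T@m["wrist"]["t"]-t),"axes",(R.inv().as_matrix()@m["wrist"]["R"].T).round(3).tolist())
top,dt=grab_frame("top"); P=cloud(m["top"],dt)
g=top.max(2)<60; g[:130]=0;g[190:]=0;g[:,:257]=0;g[:,378:]=0
n,l,st,c=cv2.connectedComponentsWithStats(g.astype(np.uint8))
for i in range(1,n):
    if st[i,4]>40:
        q=P[l==i]; print("knob",c[i],st[i,4],q.mean(0).round(4),np.percentile(q[:,2],[10,90]).round(3))
print("pin pts",onz(m["top"],[[188,279],[188,264],[193,231]],.009).round(3), P[273,188],P[245,191])
print("bench z",P[330:340,450:460,2].mean())
# cover: fit plane
q=P[150:215,268:370].reshape(-1,3); q=q[(q[:,2]>.07)]
for _ in range(6):
    c0=np.median(q,0) if _==0 else q.mean(0); A=np.c_[q[:,:2],np.ones(len(q))]; ab=np.linalg.lstsq(A,q[:,2],rcond=None)[0]; r=q[:,2]-A@ab; q=q[abs(r)<max(.003,1.5*r.std())]
nn=np.array([-ab[0],-ab[1],1]);nn/=np.linalg.norm(nn);print("cover normal",nn,"yaw",np.arctan2(-nn[1],-nn[0]),len(q),r.std())
E
```

```text
wrist cam [0.19842402 0.59606653 0.37240724] 63.340911194047095
cam in tool [ 6.66622651e-02 -1.25717311e-05 -1.79309708e-01] axes [[0.0, -0.963, -0.268], [1.0, 0.0, 0.0], [-0.0, -0.268, 0.963]]
knob [316.65730337 144.79213483] 178 [ 0.674  -0.0345  0.1901] [0.171 0.204]
knob [361.31147541 173.61748634] 183 [ 0.6078 -0.1447  0.1675] [0.151 0.177]
knob [272.81005587 175.10614525] 179 [0.6051 0.076  0.1664] [0.151 0.175]
pin pts [[0.363 0.321 0.009]
 [0.404 0.323 0.009]
 [0.494 0.311 0.009]] [0.37911007 0.32096589 0.01274435] [0.45516662 0.31445513 0.0139426 ]
bench z 0.0013303640130744299
cover normal [-0.33927514  0.00096676  0.94068669] yaw -0.0028494659876578776 4073 0.0016245396868192611
```

View pics/w0.png

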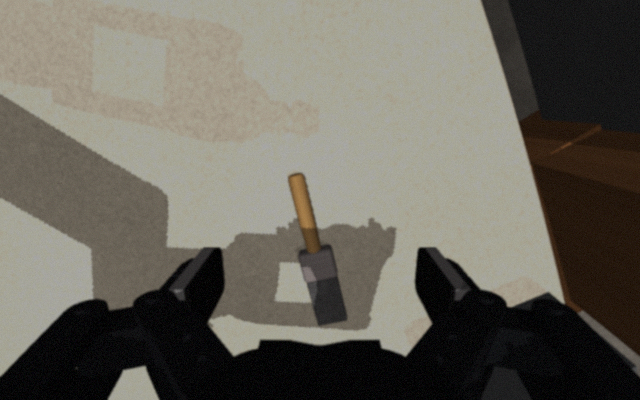

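The wrist view shows only a hammer at about (315,250) and the open fingers. I'll plan a viewing pose square to the cover.

```bash
cat >> h.py <<'E'
def frame(z,x):
    z=np.array(z,float);z/=np.linalg.norm(z);x=np.array(x,float);x-=z*(x@z);x/=np.linalg.norm(x); return Ro.from_matrix(np.c_[x,np.cross(z,x),z])
def wcam(R,p): # predicted wrist model at tool pose
    m=dict(camera_model("wrist")); R0,p0,_=tool(); Rc=m["R"]@R0.as_matrix()@R.as_matrix().T; c=-m["R"].T@m["t"]; c=p+R.apply(R0.inv().apply(c-p0))
    m["R"]=Rc; m["t"]=-Rc@c; return m
E
python3 - <<'E'
from h import *
T=np.array([.617,-.0345,0])
Q=T+np.array([[-.013,.112,.159],[-.013,-.112,.159],[.058,0,.185],[-.15,0,.075]])
R=frame([.342,0,-.94],[-1,0,0])
for p in ([.56,-.035,.29],[.6,-.035,.30],[.58,-.035,.33]):
    p=np.array(p); print(p,proj(wcam(R,p),Q).round().tolist())
    delta(R,p)
print(tool()[0].as_matrix().round(3).tolist())
E
```

```text
[ 0.56  -0.035  0.29 ] [[431.0, 173.0], [208.0, 173.0], [320.0, 243.0], [320.0, 9.0]]
shift tool (units) [-26.21 -21.21  -4.82] turn (units) [-0.95 -4.3  -5.29]
[ 0.6   -0.035  0.3  ] [[436.0, 132.0], [203.0, 132.0], [320.0, 207.0], [320.0, -38.0]]
shift tool (units) [-28.03 -20.38  -5.32] turn (units) [-0.95 -4.3  -5.29]
[ 0.58  -0.035  0.33 ] [[424.0, 137.0], [215.0, 137.0], [319.0, 205.0], [320.0, -15.0]]
shift tool (units) [-27.12 -20.8   -6.82] turn (units) [-0.95 -4.3  -5.29]
[[-0.91, 0.415, -0.001], [0.415, 0.91, -0.001], [0.0, -0.001, -1.0]]
```

>>> {"method": "play_rows", "body": {
  "motion": [
    [0,0,0,-1,-0.87,-0.2,1],
    [0,0,0,-1,-0.87,-0.2,1],
    [0,0,0,-1,-0.87,-0.2,1],
    [0,0,0,-1,-0.87,-0.2,1],
    [0,0,0,-1,-0.87,-0.2,1],
    [0,0,0,-1,-0.87,-0.2,1],
    [0,0,0,-1,-0.87,-0.2,1],
    [0,0,0,-1,-0.87,-0.2,1]
  ]
}}

```text
time_s: 0.87
eef_pos: [0.3473, 0.3744, 0.2259]
ee_rot: [-0.0, 0.212, 0.977, -0.0]
contact_force: [0.1, 1.2, -0.1]
grip_width: 0.0854
gripper_force: 0.0
```

>>> {"method": "play_rows", "body": {
  "motion": [
    [0,0,0,-1,-0.87,-0.2,1],
    [0,0,0,-1,-0.87,-0.2,1],
    [0,0,0,-1,-0.87,-0.2,1],
    [0,0,0,-1,-0.87,-0.2,1],
    [0,0,0,-1,-0.87,-0.2,1],
    [0,0,0,-1,-0.87,-0.2,1],
    [0,0,0,-1,-0.87,-0.2,1],
    [0,0,0,-1,-0.87,-0.2,1]
  ]
}}

```text
time_s: 1.53
eef_pos: [0.4351, 0.1813, 0.258]
ee_rot: [-0.0, 0.212, 0.977, -0.0]
contact_force: [0.3, 1.0, 0.5]
grip_width: 0.0852
gripper_force: 0.0
```

>>> {"method": "play_rows", "body": {
  "motion": [
    [0,0,0,-1,-0.87,-0.2,1],
    [0,0,0,-1,-0.87,-0.2,1],
    [0,0,0,-1,-0.87,-0.2,1],
    [0,0,0,-1,-0.87,-0.2,1],
    [0,0,0,-1,-0.87,-0.2,1],
    [0,0,0,-1,-0.87,-0.2,1],
    [0,0,0,-1,-0.87,-0.2,1],
    [0,0,0,-1,-0.87,-0.2,1]
  ]
}}

```text
time_s: 2.2
eef_pos: [0.5229, -0.0117, 0.2899]
ee_rot: [-0.0, 0.212, 0.977, 0.0]
contact_force: [-0.1, -0.1, -0.5]
grip_width: 0.085
gripper_force: 0.0
```

>>> {"method": "play_rows", "body": {
  "motion": [
    [0,0,0,-0.85,-0.95,0,1],
    [-0.16,-0.72,-0.88,0,0,0,1],
    [-0.16,-0.72,-0.88,0,0,0,1],
    [-0.16,-0.72,-0.88,0,0,0,1],
    [-0.16,-0.72,-0.88,0,0,0,1],
    [-0.16,-0.72,-0.88,0,0,0,1],
    [-0.16,-0.72,-0.88,0,0,0,1],
    [0,0,0,0,0,0,1]
  ]
}}

```text
time_s: 2.87
eef_pos: [0.527, -0.034, 0.2884]
ee_rot: [0.173, 0.0, 0.985, 0.001]
contact_force: [0.3, -0.8, -0.6]
grip_width: 0.0851
gripper_force: 0.0
```

```bash
python3 - <<'E'
from h import *
import pickle
R,p,s=tool(); print(p,R.as_matrix().round(3).tolist(),s["q"].round(3),s["time_s"])
m=camera_model("wrist"); im,d=grab_frame("wrist"); cv2.imwrite("pics/w1.png",im[...,::-1]); pickle.dump((m,im,d),open("w1.pkl","wb"))
E
```

```text
[ 0.52697939 -0.03404688  0.28839174] [[-0.94, 0.0, 0.341], [0.001, 1.0, 0.003], [-0.341, 0.003, -0.94]] [-0.356  0.137  1.823  0.161  0.861 -2.011] 2.8667
```

View pics/w1.png

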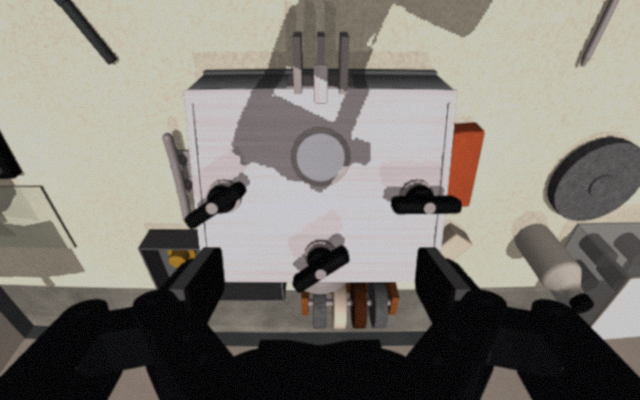

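The wrist view shows the three knob bars with light cap discs at about (216,208), (429,208) and (320,273). The hasp plates are at the top, at (297,62), (320,66) and (344,62).

```bash
cat >> h.py <<'E'
def knobs(m,im,d,n=np.array([-.342,0,.94]),c0=None):
    P=cloud(m,d); T=np.array([.617,-.0345,0]); ex=np.array([.94,0,.342])
    base=T+[0,0,.115]; h=(P-base)@n  # height above nominal cover middle
    out=[]
    sel=(abs(h)<.015)&(d>0)&(abs(P[...,1]-T[1])<.14)&(abs(P[...,0]-T[0])<.09)
    A=np.c_[P[sel][:,:2],np.ones(sel.sum())]; z=P[sel][:,2]
    for _ in range(5):
        ab=np.linalg.lstsq(A,z,rcond=None)[0]; r=z-A@ab; k=abs(r)<max(.002,1.5*r.std()); A,z=A[k],z[k]
    nn=np.array([-ab[0],-ab[1],1]);nn/=np.linalg.norm(nn); p0=A.mean(0); p0[2]=np.r_[A.mean(0)[:2],1]@ab
    print("normal",nn.round(4),"cover z at T",(np.r_[T[:2],1]@ab).round(4),r.std().round(4))
    H=(P-p0)@nn
    mask=((H>.04)&(H<.056)&(d>0)&(P[...,0]>.5)&(P[...,0]<.75)&(abs(P[...,1]-T[1])<.17)).astype(np.uint8)
    N,l,st,c=cv2.connectedComponentsWithStats(mask)
    for i in range(1,N):
        if st[i,4]<150: continue
        hh=np.median(H[l==i]); v,u=np.nonzero(l==i); X=onplane(m,np.c_[u,v],p0+nn*hh,nn)
        e1=np.cross([0,1,0],nn); e1/=np.linalg.norm(e1); e2=np.cross(nn,e1)
        q=np.c_[X@e1,X@e2].astype(np.float32); (c2,wh,a)=cv2.minAreaRect(q); b=cv2.boxPoints((c2,wh,a)); E=[b[1]-b[0],b[2]-b[1]]; E=max(E,key=np.linalg.norm)
        C=c2[0]*e1+c2[1]*e2+nn*((p0+nn*hh)@nn); ang=np.arctan2(E[1],E[0])%np.pi
        print("bar at",C.round(4),"H",hh.round(4),"size",np.round(wh,4),"ang from up-slope",ang.round(3),"px",c[i].round(1)); out.append((C,ang,nn))
    return out
E
python3 - <<'E'
from h import *
import pickle
m,im,d=pickle.load(open("w1.pkl","rb")); k=knobs(m,im,d)
# two-view check of caps: wrist disc px vs top disc (predict and compare)
g=cv2.cvtColor(im,cv2.COLOR_RGB2GRAY)
mt=camera_model("top"); top,dt=grab_frame("top")
for C,a,n in k:
    u,v=proj(m,C)[0].round().astype(int); w=g[v-9:v+10,u-9:u+10]; yy,xx=np.nonzero(w>110)
    U=np.array([u-9+xx.mean(),v-9+yy.mean()]) if len(xx) else None
    u2,v2=proj(mt,C)[0].round().astype(int); w=top[v2-4:v2+5,u2-4:u2+5].max(2).astype(int); yy,xx=np.nonzero(w>75)
    print("disc",U,len(xx), proj(m,C)[0], onplane(m,[U],C,n) if U is not None else '', "top pred",proj(mt,C)[0],(u2-4+xx.mean(),v2-4+yy.mean()) if len(xx) else w.tolist())
    if len(xx) and U is not None: print(tri(rays(m,[U]),rays(mt,[[u2-4+xx.mean(),v2-4+yy.mean()]])))
E
```

```text
normal [-3.417e-01  2.000e-04  9.398e-01] cover z at T 0.1225 0.0008
bar at [ 0.6031 -0.1432  0.1698] H 0.0492 size [0.0162 0.0728] ang from up-slope 2.13 px [213.5 205.9]
bar at [0.6023 0.0774 0.1693] H 0.049 size [0.072  0.0173] ang from up-slope 1.566 px [427.1 205.5]
bar at [ 0.6718 -0.033   0.1948] H 0.0492 size [0.0187 0.0723] ang from up-slope 2.195 px [320.8 270.3]
disc [211.84552846 208.44715447] 28 [213.09712334 206.39642609] [[ 0.60515168 -0.14473935  0.17058385]] top pred [360.85731028 175.24297061] (np.float64(362.5357142857143), np.float64(175.28571428571428))
(array([ 0.60340407, -0.14577785,  0.17155175]), np.float64(0.0035059446654783985))
disc [429.         209.22807018] 38 [427.40361285 205.035122  ] [[0.60657113 0.07943775 0.17081616]] top pred [272.3700245  177.33237657] (np.float64(271.8157894736842), np.float64(177.73684210526315))
(array([0.5995654 , 0.07689234, 0.17892451]), np.float64(0.002426366631461423))
disc [322.26724138 275.4137931 ] 34 [320.32699517 270.598749  ] [[ 0.67733514 -0.03088373  0.19684152]] top pred [316.05797328 146.64363038] (np.float64(316.8235294117647), np.float64(146.44117647058823))
(array([ 0.66947369, -0.03293361,  0.20369593]), np.float64(0.00387414408463413))
```

```bash
cat >> h.py <<'E'
n0=np.array([-.342,0,.94]); n0/=np.linalg.norm(n0)
KN=dict(right=(np.array([.6035,-.1437,.1700]),2.13),left=(np.array([.6030,.0779,.1695]),1.566),rear=(np.array([.673,-.0325,.1952]),2.195))
def kt(name,out):
    C,a=KN[name]; e1=np.cross([0,1,0],n0); return frame(-n0,np.cos(a)*e1+np.sin(a)*np.array([0,1,0])), C+n0*out
E
python3 -c "
from h import *
delta(*kt('right',.03))"
```

```text
shift tool (units) [-1.42 -5.44  5.39] turn (units) [2.00e-02 1.00e-02 1.26e+01]
```

>>> {"method": "play_rows", "body": {
  "motion": [
    [0,0,0,-0.24,-0.91,0.9,1],
    [0,0,0,-0.24,-0.91,0.9,1],
    [0,0,0,-0.24,-0.91,0.9,1],
    [0,0,0,-0.24,-0.91,0.9,1],
    [0,0,0,-0.24,-0.91,0.9,1],
    [0,0,0,-0.24,-0.91,0.9,1],
    [0,0,0.97,0,0,0,1],
    [0,0,0.97,0,0,0,1]
  ]
}}

```text
time_s: 3.63
eef_pos: [0.5959, -0.1454, 0.1966]
ee_rot: [0.173, 0.08, 0.982, 0.015]
contact_force: [-0.3, 0.9, -0.0]
grip_width: 0.0853
gripper_force: 0.0
```

>>> {"method": "play_rows", "body": {
  "motion": [
    [0,0,0.97,0,0,0,1],
    [0,0,0.97,0,0,0,1],
    [0,0,0.97,0,0,0,1],
    [0,0,0.97,0,0,0,1],
    [0,0,0.97,0,0,0,1],
    [0,0,0.97,0,0,0,1],
    [0,0,0.97,0,0,0,1],
    [0,0,0.97,0,0,0,1]
  ]
}}

```text
time_s: 4.3
eef_pos: [0.5959, -0.1442, 0.1982]
ee_rot: [0.161, 0.375, 0.91, 0.067]
contact_force: [-0.4, 0.4, -0.1]
grip_width: 0.0858
gripper_force: 0.0
```

>>> {"method": "play_rows", "body": {
  "motion": [
    [0,0,0.97,0,0,0,1],
    [0,0,0.97,0,0,0,1],
    [0,0,0.97,0,0,0,1],
    [0,0,0,0,0,0,1]
  ]
}}

```text
time_s: 4.63
eef_pos: [0.5958, -0.1442, 0.1982]
ee_rot: [0.153, 0.477, 0.861, 0.085]
contact_force: [-0.7, -0.0, 0.4]
grip_width: 0.0857
gripper_force: 0.0
```

```bash
python3 -c "
from h import *
delta(*kt('right',-.022)); print(get_state()['q'].round(2))
im,d=grab_frame('wrist'); cv2.imwrite('pics/w2.png',im[...,::-1])"
```

```text
shift tool (units) [ 0.08 -0.1   2.55] turn (units) [ 0.04  0.   -0.01]
[-0.52  0.39  1.75  0.26  0.71 -1.25]
```

View pics/w2.png

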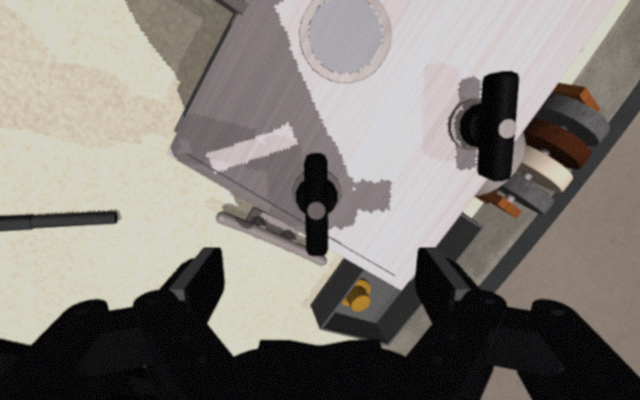

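The bar is centred between the fingers, upright at u≈316, so I'll descend and close.

>>> {"method": "play_rows", "body": {
  "motion": [
    [0,0,0,0.03,-0.03,0.85,1],
    [0,0,0,0.03,-0.03,0.85,1],
    [0,0,0,0.02,-0.03,0.85,1],
    [0,0,0,0,0,0,0],
    [0,0,0,0,0,0,0],
    [0,0,0,0,0,0,0],
    [0,0,0,0,0,0,0],
    [0,0,0,0,0,0,0]
  ],
  "newtons": 50
}}

```text
time_s: 5.35
eef_pos: [0.6103, -0.1437, 0.1506]
ee_rot: [0.154, 0.476, 0.862, 0.085]
contact_force: [0.2, 0.1, -0.2]
grip_width: 0.0255
gripper_force: 0.0
```

>>> {"method": "play_rows", "body": {
  "motion": [
    [0,0,0,0,0,0,0],
    [0,0,0,0,0,0,0],
    [0,0,0,0,0,0,0]
  ]
}}

```text
time_s: 5.6
eef_pos: [0.6099, -0.1435, 0.1499]
ee_rot: [0.153, 0.476, 0.862, 0.085]
contact_force: [-0.6, 0.0, 1.1]
grip_width: 0.0001
gripper_force: 0.0
```

```bash
python3 -c "
from h import *
s=tool()[2];print(s['moment'],s['grip_width']); delta(*kt('right',-.022))"
```

```text
[-0.00933087  0.16028601  0.01663644] 0.00014824543203671394
shift tool (units) [-0.03  0.03  0.05] turn (units) [0.04 0.01 0.02]
```

```bash
python3 -c "
from h import *
im,d=grab_frame('wrist'); cv2.imwrite('pics/w3.png',im[...,::-1])"
```

```text
(no output)
```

View pics/w3.png

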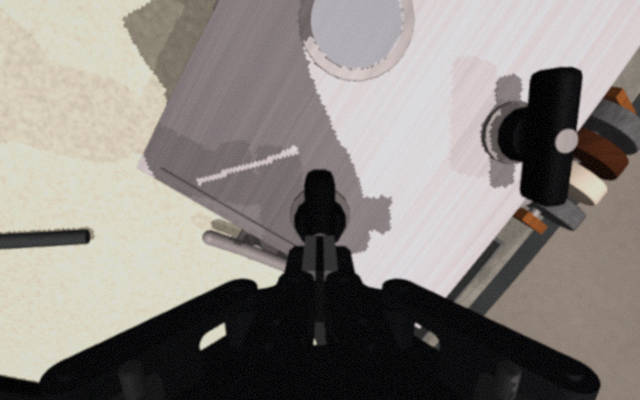

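The fingers have closed above the bar: the tip is at about (320,238), hiding the cap disc. I'll check heights by triangulating between wrist poses.

```bash
python3 - <<'E'
from h import *
import pickle
R,p,s=tool(); m=camera_model("wrist"); im,d=grab_frame("wrist"); P=cloud(m,d)
print("TCP px",proj(m,p)[0],"depth of TCP",(p@m["R"].T+m["t"])[2])
for v in range(170,300,8): print(v,d[v,320].round(4),R.inv().apply(P[v,320]-p).round(4))
m1,im1,d1=pickle.load(open("w1.pkl","rb"))
def disc(im,u,v,w):
    g=cv2.cvtColor(im,cv2.COLOR_RGB2GRAY)[v-w:v+w+1,u-w:u+w+1]; k=cv2.connectedComponentsWithStats((g>80).astype(np.uint8)); 
    i=k[1][w,w]; return k[3][i]+[u-w,v-w],k[2][i,4],i
a=disc(im1,320,273,8); b=disc(im,567,141,14); print(a,b); print(tri(rays(m1,[a[0]]),rays(m,[b[0]])), P[141,567])
knobs(m,im,d)
E
```

```text
TCP px [318.35360426 225.13580031] depth of TCP 0.1905881221642609
170 0.1787 [ 0.0335  0.0009 -0.0031]
178 0.1618 [ 0.0328  0.0009 -0.0208]
186 0.1616 [ 0.029   0.0009 -0.022 ]
194 0.1637 [ 0.0246  0.0009 -0.0211]
202 0.1649 [ 0.0204  0.0009 -0.021 ]
210 0.164 [ 0.0167  0.0009 -0.023 ]
218 0.1676 [ 0.0116  0.0009 -0.0206]
226 0.1679 [ 0.0075  0.0009 -0.0215]
234 0.1675 [ 0.0037  0.0009 -0.0229]
242 0.141 [ 0.0104  0.0008 -0.0486]
250 0.1338 [ 0.0101  0.0008 -0.0562]
258 0.1254 [ 0.0106  0.0007 -0.0647]
266 0.1194 [ 0.0104  0.0007 -0.071 ]
274 0.1156 [ 0.0095  0.0007 -0.0752]
282 0.117 [ 0.0059  0.0007 -0.0747]
290 0.1186 [ 0.0023  0.0007 -0.0741]
298 0.1189 [-0.0007  0.0007 -0.0747]
(array([321.55147059, 275.65441176]), np.int32(136), np.int32(1)) (array([567.02263374, 140.11316872]), np.int32(486), np.int32(1))
(array([ 0.67912501, -0.03141162,  0.19490923]), np.float64(0.0011908431040766403)) [ 0.67565485 -0.03266593  0.19690065]
normal [-0.3416 -0.0012  0.9399] cover z at T 0.1226 0.0007
bar at [ 0.6718 -0.0347  0.1946] H 0.0489 size [0.0223 0.0703] ang from up-slope 2.181 px [557.  135.3]
bar at [ 0.5936 -0.1269  0.1663] H 0.0492 size [0.0156 0.0336] ang from up-slope 2.144 px [319.6 204. ]
```

```bash
python3 - <<'E'
from h import *
R,p,s=tool(); m=camera_model("side"); im,d=grab_frame("side"); P=cloud(m,d)
print(proj(m,np.array([p,p-R.as_matrix()[:,2]*.05,KN['right'][0]])))
u,v=proj(m,p)[0].round().astype(int)
c=im[v-70:v+40,u-70:u+70]; a=cv2.resize(c,None,fx=5,fy=5,interpolation=cv2.INTER_CUBIC)
cv2.imwrite("pics/s1.png",a[...,::-1]); print(u,v)
E
```

```text
[[299.10625538 147.6219737 ]
 [304.58848478 133.61404313]
 [301.02181094 141.59627322]]
299 148
```

View pics/s1.png

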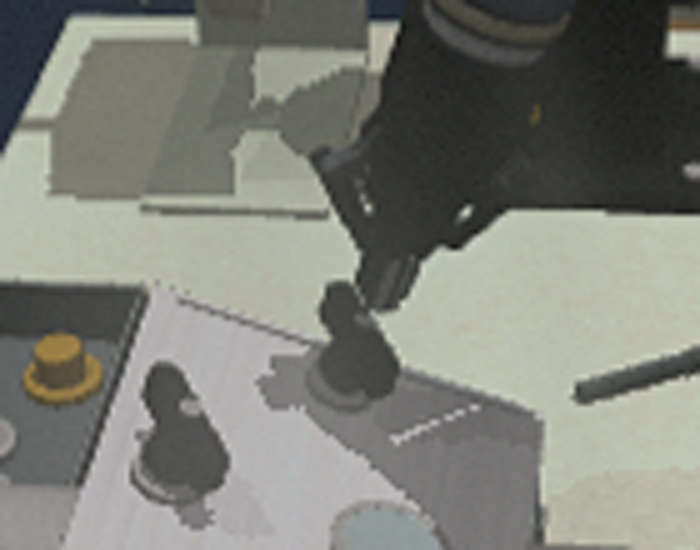

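The side view shows the shut fingertips at about (306,140), above and to the robot's side of the knob bar. That is short of the reported TCP at (299,148). I'll measure the actual tip in the tool frame.

```bash
python3 - <<'E'
from h import *
R,p,s=tool()
for n in("side","top","wrist"):
    m=camera_model(n); im,d=grab_frame(n); P=cloud(m,d); L=R.inv().apply((P-p).reshape(-1,3)).reshape(P.shape)
    k=(d>0)&(abs(L[...,0])<.03)&(abs(L[...,1])<.02)&(L[...,2]<-.024)&(L[...,2]>-.075)
    q=L[k]; print(n,k.sum())
    for z in np.arange(-.075,-.024,.005):
        w=q[(q[:,2]>=z)&(q[:,2]<z+.005)]
        if len(w): print(" z",z.round(3),len(w),"x",w[:,0].min().round(3),w[:,0].max().round(3),"y",w[:,1].min().round(3),w[:,1].max().round(3))
E
```

```text
side 117
 z -0.075 14 x 0.0 0.014 y -0.008 0.013
 z -0.07 16 x -0.001 0.013 y -0.013 0.013
 z -0.065 19 x -0.005 0.013 y -0.015 0.013
 z -0.06 17 x -0.001 0.013 y -0.008 0.014
 z -0.055 13 x -0.004 0.014 y -0.014 0.013
 z -0.05 21 x -0.003 0.013 y -0.014 0.012
 z -0.045 10 x -0.003 0.013 y -0.014 0.01
 z -0.04 2 x -0.001 0.004 y 0.006 0.006
 z -0.03 1 x 0.006 0.006 y 0.002 0.002
 z -0.025 4 x -0.004 0.016 y -0.0 0.005
top 0
wrist 2395
 z -0.075 668 x -0.012 0.011 y -0.009 0.007
 z -0.07 279 x 0.006 0.011 y -0.013 0.014
 z -0.065 377 x 0.006 0.011 y -0.013 0.014
 z -0.06 335 x 0.006 0.011 y -0.013 0.014
 z -0.055 308 x 0.006 0.011 y -0.013 0.014
 z -0.05 277 x 0.006 0.011 y -0.013 0.014
 z -0.045 148 x 0.006 0.011 y -0.012 0.013
 z -0.04 3 x 0.01 0.01 y -0.003 0.005
```

The shut fingertips actually sit about 43 mm short of the reported TCP along the tool's z, with x and y correct. I'll apply that correction: open, descend 42 mm more, then close.

>>> {"method": "play_rows", "body": {
  "motion": [
    [0,0,0,0,0,0,1],
    [0,0,0,0,0,0,1],
    [0,0,0,0,0,0,1],
    [0,0,0,0,0,0,1],
    [0,0,0,0,0,0.7,1],
    [0,0,0,0,0,0.7,1],
    [0,0,0,0,0,0.7,1],
    [0,0,0,0,0,0,1]
  ]
}}

```text
time_s: 6.57
eef_pos: [0.6235, -0.1427, 0.1076]
ee_rot: [0.151, 0.476, 0.862, 0.085]
contact_force: [-0.1, 0.6, 0.6]
grip_width: 0.0853
gripper_force: 0.0
```

>>> {"method": "play_rows", "body": {
  "motion": [
    [0,0,0,0,0,0,0],
    [0,0,0,0,0,0,0],
    [0,0,0,0,0,0,0],
    [0,0,0,0,0,0,0],
    [0,0,0,0,0,0,0],
    [0,0,0,0,0,0,0],
    [0,0,0,0,0,0,0]
  ]
}}

```text
time_s: 7.15
eef_pos: [0.6245, -0.1435, 0.1111]
ee_rot: [0.153, 0.476, 0.862, 0.085]
contact_force: [-2.0, -0.9, 5.6]
grip_width: 0.0239
gripper_force: 48.4
```

```bash
python3 -c "
from h import *
s=tool()[2];print(s['moment'],s['grip_width']); delta(*kt('right',-.064))
im,d=grab_frame('wrist'); cv2.imwrite('pics/w4.png',im[...,::-1])"
```

```text
[0.03290558 0.20707816 0.07200978] 0.023915029519253426
shift tool (units) [-0.02  0.01  0.08] turn (units) [0.05 0.02 0.02]
```

The opening is 24 mm with an upward force, so the tips are probably catching the hub. I'll raise 6 mm and regrip.

>>> {"method": "play_rows", "body": {
  "motion": [
    [0,0,0,0,0,0,0.5],
    [0,0,0,0,0,0,0.5],
    [0,0,0,0,0,-0.35,0.5],
    [0,0,0,0,0,0,0],
    [0,0,0,0,0,0,0],
    [0,0,0,0,0,0,0],
    [0,0,0,0,0,0,0],
    [0,0,0,0,0,0,0]
  ]
}}

```text
time_s: 7.87
eef_pos: [0.6221, -0.1433, 0.1172]
ee_rot: [0.153, 0.476, 0.862, 0.085]
contact_force: [-2.3, 1.1, 5.3]
grip_width: 0.0145
gripper_force: 49.9
```

```bash
python3 -c "
from h import *
s=tool()[2];print(s['moment'],s['grip_width'],s['contact_force']); delta(*kt('right',-.064))"
```

```text
[0.12726297 0.12929239 0.03094379] 0.014510606149832047 [-2.33171926  1.09837856  5.28421671]
shift tool (units) [-0.03  0.01  0.4 ] turn (units) [0.04 0.01 0.02]
```

View pics/w4.png

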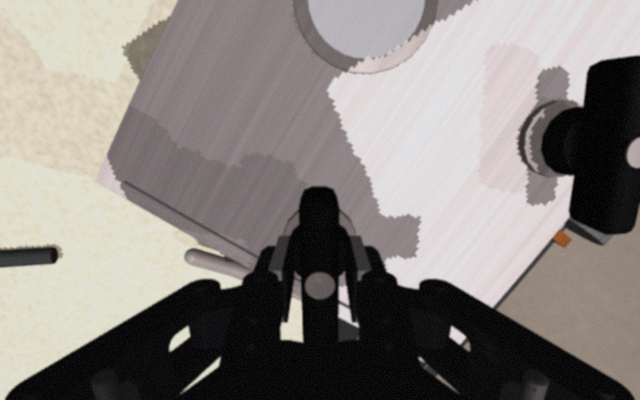

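The bar is between the pads with its cap at (319,285), and the regrip width of 14.5 mm is right. Now I'll turn it clockwise.

>>> {"method": "play_rows", "body": {
  "motion": [
    [0,0,1,0,0,0,0],
    [0,0,1,0,0,0,0],
    [0,0,1,0,0,0,0],
    [0,0,1,0,0,0,0],
    [0,0,1,0,0,0,0],
    [0,0,1,0,0,0,0],
    [0,0,1,0,0,0,0],
    [0,0,1,0,0,0,0]
  ]
}}

```text
time_s: 8.53
eef_pos: [0.623, -0.1431, 0.1175]
ee_rot: [0.119, 0.724, 0.667, 0.13]
contact_force: [1.2, 2.9, 5.1]
grip_width: 0.0151
gripper_force: 49.8
```

```bash
cat >> h.py <<'E'
def rep(name):
    R,p,s=tool(); Rt,pt=kt(name,-.057); print("turned",(Rt.inv()*R).as_rotvec().round(3),"off",Rt.inv().apply(p-pt).round(4),"moment(tool)",R.inv().apply(s["moment"]).round(2),"F(tool)",R.inv().apply(s["contact_force"]).round(1),s["grip_width"].round(4),s["q"].round(2),s["time_s"])
E
python3 -c "
from h import *
rep('right')"
```

```text
Traceback (most recent call last):
  File "h.py", line 57, in rep
    R,p,s=tool(); Rt,pt=kt(name,-.057); print("turned",(Rt.inv()*R).as_rotvec().round(3),"off",Rt.inv().apply(p-pt).round(4),"moment(tool)",R.inv().apply(s["moment"]).round(2),"F(tool)",R.inv().apply(s["contact_force"]).round(1),s["grip_width"].round(4),s["q"].round(2),s["time_s"])
                                                                                                                                                                                                                                     ^^^^^^^^^^^^^^^^^^^^^
AttributeError: 'float' object has no attribute 'round'
```

```bash
sed -i 's/s\["grip_width"\].round(4)/round(s["grip_width"],4)/' h.py; python3 -c "
from h import *
rep('right')"
```

```text
turned [-0.005 -0.     0.642] off [ 0.0003  0.0007 -0.001 ] moment(tool) [-0.12  0.45 -0.11] F(tool) [ 3.1  2.6 -4.4] 0.0151 [-0.49  0.54  1.77  0.32  0.54 -0.66] 8.5333
```

>>> {"method": "play_rows", "body": {
  "motion": [
    [0,0,1,0,0,0,0],
    [0,0,1,0,0,0,0],
    [0,0,1,0,0,0,0],
    [0,0,1,0,0,0,0]
  ]
}}

```text
time_s: 8.87
eef_pos: [0.6235, -0.1432, 0.1177]
ee_rot: [0.097, 0.821, 0.543, 0.147]
contact_force: [2.3, 3.3, 4.9]
grip_width: 0.0151
gripper_force: 49.7
```

```bash
python3 -c "
from h import *
rep('right')"
```

```text
turned [-0.006  0.     0.962] off [-0.0001  0.001  -0.001 ] moment(tool) [-0.16  0.54 -0.17] F(tool) [ 4.6  2.2 -3.8] 0.0151 [-0.49  0.54  1.77  0.32  0.54 -0.34] 8.8667
```

>>> {"method": "play_rows", "body": {
  "motion": [
    [0,0,1,0,0,0,0],
    [0,0,1,0,0,0,0],
    [0,0,1,0,0,0,0]
  ]
}}

```text
time_s: 9.12
eef_pos: [0.6238, -0.1434, 0.1178]
ee_rot: [0.079, 0.88, 0.441, 0.158]
contact_force: [2.9, 3.2, 4.2]
grip_width: 0.015
gripper_force: 49.6
```

```bash
python3 -c "
from h import *
rep('right')"
```

```text
turned [-7.000e-03  1.000e-03  1.202e+00] off [-0.0004  0.0012 -0.001 ] moment(tool) [-0.04  0.51 -0.15] F(tool) [ 5.   1.4 -2.9] 0.015 [-0.49  0.54  1.77  0.32  0.54 -0.1 ] 9.1167
```

>>> {"method": "play_rows", "body": {
  "motion": [
    [0,0,1,0,0,0,0],
    [0,0,1,0,0,0,0],
    [0,0,1,0,0,0,0]
  ]
}}

```text
time_s: 9.37
eef_pos: [0.624, -0.1437, 0.1179]
ee_rot: [0.06, 0.926, 0.333, 0.166]
contact_force: [2.7, 4.2, 6.0]
grip_width: 0.0153
gripper_force: 61.7
```

```bash
python3 -c "
from h import *
rep('right')"
```

```text
turned [-7.000e-03  1.000e-03  1.439e+00] off [-0.0008  0.0012 -0.001 ] moment(tool) [ 0.09  0.8  -1.54] F(tool) [ 6.2 -0.3 -4.7] 0.0153 [-0.49  0.54  1.77  0.32  0.54  0.14] 9.3667
```

The moment is 1.5 N m, so the right knob is at its stop. Next I'll release, rise and go to the rear knob.

>>> {"method": "play_rows", "body": {
  "motion": [
    [0,0,0,0,0,0,1],
    [0,0,0,0,0,0,1],
    [0,0,0,0,0,0,1],
    [0,0,0,0,0,-0.9,1],
    [0,0,0,0,0,-0.9,1],
    [0,0,0,0,0,-0.9,1],
    [0,0,0,0,0,-0.9,1],
    [0,0,0,0,0,0,1]
  ]
}}

```text
time_s: 10.03
eef_pos: [0.5976, -0.1442, 0.1869]
ee_rot: [0.06, 0.926, 0.334, 0.166]
contact_force: [0.3, 0.5, -0.1]
grip_width: 0.0855
gripper_force: 0.0
```

```bash
python3 -c "
from h import *
rep('right'); delta(*kt('rear',.013))"
```

```text
turned [-0.007  0.     1.437] off [-0.0005 -0.0001 -0.0749] moment(tool) [ 0.07 -0.12  0.  ] F(tool) [ 0.6 -0.2  0.2] 0.0855 [-0.51  0.4   1.77  0.27  0.68  0.18] 10.0333
shift tool (units) [ 6.4  -1.94  0.27] turn (units) [  0.09  -0.   -18.78]
```

>>> {"method": "play_rows", "body": {
  "motion": [
    [0,0,0,0.91,-0.28,0.04,1],
    [0,0,0,0.91,-0.28,0.04,1],
    [0,0,0,0.91,-0.28,0.04,1],
    [0,0,0,0.91,-0.28,0.04,1],
    [0,0,0,0.91,-0.28,0.04,1],
    [0,0,0,0.91,-0.28,0.04,1],
    [0,0,0,0.91,-0.28,0.04,1],
    [0,0,-0.98,0,0,0,1]
  ]
}}

```text
time_s: 10.7
eef_pos: [0.6691, -0.0293, 0.2036]
ee_rot: [0.065, 0.912, 0.372, 0.163]
contact_force: [0.1, -0.3, 0.5]
grip_width: 0.0854
gripper_force: 0.0
```

>>> {"method": "play_rows", "body": {
  "motion": [
    [0,0,-0.99,0,0,0,1],
    [0,0,-0.99,0,0,0,1],
    [0,0,-0.99,0,0,0,1],
    [0,0,-0.99,0,0,0,1],
    [0,0,-0.99,0,0,0,1],
    [0,0,-0.99,0,0,0,1],
    [0,0,-0.99,0,0,0,1],
    [0,0,-0.99,0,0,0,1]
  ]
}}

```text
time_s: 11.37
eef_pos: [0.667, -0.0319, 0.2025]
ee_rot: [0.112, 0.751, 0.638, 0.133]
contact_force: [0.5, 0.3, 0.0]
grip_width: 0.0853
gripper_force: 0.0
```

>>> {"method": "play_rows", "body": {
  "motion": [
    [0,0,-0.99,0,0,0,1],
    [0,0,-0.99,0,0,0,1],
    [0,0,-0.99,0,0,0,1],
    [0,0,-0.99,0,0,0,1],
    [0,0,-0.99,0,0,0,1],
    [0,0,-0.99,0,0,0,1],
    [0,0,-0.99,0,0,0,1],
    [0,0,-0.99,0,0,0,1]
  ]
}}

```text
time_s: 12.03
eef_pos: [0.667, -0.0319, 0.2025]
ee_rot: [0.147, 0.515, 0.84, 0.092]
contact_force: [0.3, 0.0, -0.7]
grip_width: 0.0851
gripper_force: 0.0
```

>>> {"method": "play_rows", "body": {
  "motion": [
    [0,0,-0.99,0,0,0,1],
    [0,0,-0.99,0,0,0,1],
    [0,0,0,0,0,0,1]
  ]
}}

```text
time_s: 12.28
eef_pos: [0.667, -0.0319, 0.2026]
ee_rot: [0.154, 0.448, 0.877, 0.08]
contact_force: [-0.6, -0.7, 0.5]
grip_width: 0.0857
gripper_force: 0.0
```

```bash
python3 -c "
from h import *
rep('rear'); delta(*kt('rear',-.057))
m=camera_model('wrist'); im,d=grab_frame('wrist'); knobs(m,im,d)"
```

```text
turned [-0.001  0.002 -0.002] off [ 0.0023 -0.0022 -0.066 ] moment(tool) [ 0.1   0.08 -0.02] F(tool) [-0.4 -0.7 -0.7] 0.0857 [-0.26  0.45  1.63  0.13  0.74 -0.97] 12.2833
shift tool (units) [-0.12  0.1   3.3 ] turn (units) [ 0.02 -0.02  0.03]
normal [-3.424e-01  1.000e-04  9.395e-01] cover z at T 0.1224 0.0007
bar at [0.606  0.0586 0.1705] H 0.049 size [0.0334 0.0166] ang from up-slope 1.57 px [312.7  21.9]
bar at [ 0.6741 -0.0314  0.1957] H 0.0493 size [0.0155 0.0713] ang from up-slope 2.191 px [324.4 220.1]
bar at [ 0.6014 -0.1436  0.1688] H 0.049 size [0.0653 0.0192] ang from up-slope 0.772 px [126.9 285.4]
```

>>> {"method": "play_rows", "body": {
  "motion": [
    [0,0,0,-0.02,0.02,0.83,1],
    [0,0,0,-0.02,0.02,0.83,1],
    [0,0,0,-0.02,0.02,0.83,1],
    [0,0,0,-0.02,0.02,0.82,0.5],
    [0,0,0,0,0,0,0],
    [0,0,0,0,0,0,0],
    [0,0,0,0,0,0,0],
    [0,0,0,0,0,0,0]
  ]
}}

```text
time_s: 13.0
eef_pos: [0.6928, -0.0324, 0.1439]
ee_rot: [0.156, 0.449, 0.876, 0.08]
contact_force: [-0.7, 0.9, 0.3]
grip_width: 0.0254
gripper_force: 0.0
```

>>> {"method": "play_rows", "body": {
  "motion": [
    [0,0,0,0,0,0,0],
    [0,0,0,0,0,0,0],
    [0,0,0,0,0,0,0],
    [0,0,0,0,0,0,0]
  ]
}}

```text
time_s: 13.33
eef_pos: [0.6929, -0.0323, 0.1442]
ee_rot: [0.156, 0.448, 0.876, 0.081]
contact_force: [-2.1, 0.4, 6.1]
grip_width: 0.015
gripper_force: 51.4
```

```bash
python3 -c "
from h import *
rep('rear')"
```

```text
turned [-0.004 -0.002 -0.   ] off [-0.0006  0.0012 -0.0023] moment(tool) [0.24 0.21 0.06] F(tool) [ 0.3  0.3 -6.5] 0.015 [-0.25  0.55  1.62  0.15  0.63 -0.98] 13.3333
```

Gripped at 15 mm. Turning the rear knob.

>>> {"method": "play_rows", "body": {
  "motion": [
    [0,0,1,0,0,0,0],
    [0,0,1,0,0,0,0],
    [0,0,1,0,0,0,0],
    [0,0,1,0,0,0,0],
    [0,0,1,0,0,0,0],
    [0,0,1,0,0,0,0],
    [0,0,1,0,0,0,0],
    [0,0,1,0,0,0,0]
  ]
}}

```text
time_s: 14.0
eef_pos: [0.6932, -0.0322, 0.1444]
ee_rot: [0.123, 0.702, 0.69, 0.126]
contact_force: [-1.9, 0.5, 6.3]
grip_width: 0.0151
gripper_force: 51.4
```

>>> {"method": "play_rows", "body": {
  "motion": [
    [0,0,1,0,0,0,0],
    [0,0,1,0,0,0,0],
    [0,0,1,0,0,0,0],
    [0,0,1,0,0,0,0]
  ]
}}

```text
time_s: 14.33
eef_pos: [0.6933, -0.0323, 0.1444]
ee_rot: [0.101, 0.803, 0.569, 0.144]
contact_force: [-1.5, 0.3, 6.3]
grip_width: 0.0147
gripper_force: 51.4
```

```bash
python3 -c "
from h import *
rep('rear')"
```

```text
turned [-0.005  0.     0.962] off [-0.0008  0.0015 -0.0023] moment(tool) [ 0.2  -0.02 -0.17] F(tool) [ 0.5  0.6 -6.4] 0.0147 [-0.25  0.55  1.62  0.15  0.63 -0.02] 14.3333
```

>>> {"method": "play_rows", "body": {
  "motion": [
    [0,0,1,0,0,0,0],
    [0,0,1,0,0,0,0],
    [0,0,1,0,0,0,0]
  ]
}}

```text
time_s: 14.58
eef_pos: [0.6934, -0.0323, 0.1445]
ee_rot: [0.084, 0.866, 0.469, 0.155]
contact_force: [-1.5, 1.0, 4.4]
grip_width: 0.015
gripper_force: 51.4
```

```bash
python3 -c "
from h import *
rep('rear')"
```

```text
turned [-6.000e-03  1.000e-03  1.202e+00] off [-0.0009  0.0016 -0.0023] moment(tool) [ 0.17 -0.05 -0.19] F(tool) [ 0.9 -0.5 -4.7] 0.015 [-0.25  0.55  1.62  0.15  0.63  0.22] 14.5833
```

>>> {"method": "play_rows", "body": {
  "motion": [
    [0,0,1,0,0,0,0],
    [0,0,1,0,0,0,0],
    [0,0,1,0,0,0,0]
  ]
}}

```text
time_s: 14.83
eef_pos: [0.6935, -0.0324, 0.1445]
ee_rot: [0.065, 0.915, 0.362, 0.164]
contact_force: [-1.5, 0.7, 5.3]
grip_width: 0.015
gripper_force: 51.4
```

```bash
python3 -c "
from h import *
rep('rear')"
```

```text
turned [-6.000e-03  1.000e-03  1.442e+00] off [-0.001   0.0016 -0.0023] moment(tool) [ 0.13 -0.1  -0.16] F(tool) [ 0.8 -0.2 -5.5] 0.015 [-0.25  0.55  1.62  0.15  0.63  0.46] 14.8333
```

>>> {"method": "play_rows", "body": {
  "motion": [
    [0,0,1,0,0,0,0],
    [0,0,0.8,0,0,0,0]
  ]
}}

```text
time_s: 15.0
eef_pos: [0.6935, -0.0325, 0.1445]
ee_rot: [0.053, 0.939, 0.295, 0.168]
contact_force: [-0.8, 0.5, 6.1]
grip_width: 0.0148
gripper_force: 51.4
```

```bash
python3 -c "
from h import *
rep('rear')"
```

```text
turned [-0.006  0.002  1.586] off [-0.0011  0.0016 -0.0023] moment(tool) [ 0.09 -0.12 -0.15] F(tool) [ 1.4  0.3 -6. ] 0.0148 [-0.25  0.55  1.62  0.15  0.63  0.61] 15.0
```

>>> {"method": "play_rows", "body": {
  "motion": [
    [0,0,1,0,0,0,0],
    [0,0,0.8,0,0,0,0]
  ]
}}

```text
time_s: 15.17
eef_pos: [0.6932, -0.0328, 0.1445]
ee_rot: [0.042, 0.957, 0.232, 0.171]
contact_force: [-2.8, 2.0, 6.4]
grip_width: 0.0149
gripper_force: 94.2
```

```bash
python3 -c "
from h import *
rep('rear')"
```

```text
turned [-5.00e-03 -1.00e-03  1.72e+00] off [-0.0012  0.0011 -0.0025] moment(tool) [ 0.24 -0.04 -2.64] F(tool) [ 0.5 -2.  -7. ] 0.0149 [-0.25  0.55  1.62  0.14  0.63  0.75] 15.1667
```

>>> {"method": "play_rows", "body": {
  "motion": [
    [0,0,1,0,0,0,0]
  ]
}}

```text
time_s: 15.25
eef_pos: [0.6929, -0.0329, 0.1443]
ee_rot: [0.036, 0.965, 0.196, 0.172]
contact_force: [1.4, 3.2, 0.8]
grip_width: 0.0151
gripper_force: 138.8
```

```bash
python3 -c "
from h import *
rep('rear')"
```

```text
turned [-0.005 -0.002  1.794] off [-0.0011  0.0008 -0.0024] moment(tool) [ 0.85  0.67 -4.  ] F(tool) [ 2.8 -2.3 -0.3] 0.0151 [-0.25  0.55  1.62  0.14  0.63  0.82] 15.25
```

The rear knob is at its stop (4 N m). Releasing and going to the left knob.

>>> {"method": "play_rows", "body": {
  "motion": [
    [0,0,0,0,0,0,1],
    [0,0,0,0,0,0,1],
    [0,0,0,0,0,0,1],
    [0,0,0,0,0,-0.9,1],
    [0,0,0,0,0,-0.9,1],
    [0,0,0,0,0,-0.9,1],
    [0,0,0,0,0,-0.9,1],
    [0,0,0,0,0,0,1]
  ]
}}

```text
time_s: 15.92
eef_pos: [0.669, -0.0326, 0.2141]
ee_rot: [0.034, 0.966, 0.189, 0.174]
contact_force: [0.7, 0.1, 0.2]
grip_width: 0.0855
gripper_force: 0.0
```

```bash
python3 -c "
from h import *
rep('rear'); delta(*kt('left',.013))"
```

```text
turned [-0.009  0.003  1.808] off [-0.0017  0.0022 -0.0761] moment(tool) [ 0.07 -0.12 -0.02] F(tool) [0.7 0.2 0.1] 0.0855 [-0.26  0.43  1.62  0.13  0.75  0.84] 15.9167
shift tool (units) [-1.49 -6.58  0.29] turn (units) [  0.09  -0.07 -14.73]
```

>>> {"method": "play_rows", "body": {
  "motion": [
    [0,0,0,-0.21,-0.94,0.04,1],
    [0,0,0,-0.21,-0.94,0.04,1],
    [0,0,0,-0.21,-0.94,0.04,1],
    [0,0,0,-0.21,-0.94,0.04,1],
    [0,0,0,-0.21,-0.94,0.04,1],
    [0,0,0,-0.21,-0.94,0.04,1],
    [0,0,0,-0.21,-0.94,0.04,1],
    [0,0,-0.98,0,0,0,1]
  ]
}}

```text
time_s: 16.58
eef_pos: [0.5933, 0.0812, 0.1761]
ee_rot: [0.038, 0.958, 0.229, 0.167]
contact_force: [-0.7, -0.3, -0.2]
grip_width: 0.0857
gripper_force: 0.0
```

>>> {"method": "play_rows", "body": {
  "motion": [
    [0,0,-0.98,0,0,0,1],
    [0,0,-0.98,0,0,0,1],
    [0,0,-0.98,0,0,0,1],
    [0,0,-0.98,0,0,0,1],
    [0,0,-0.98,0,0,0,1],
    [0,0,-0.98,0,0,0,1],
    [0,0,-0.98,0,0,0,1],
    [0,0,-0.98,0,0,0,1]
  ]
}}

```text
time_s: 17.25
eef_pos: [0.5971, 0.0785, 0.1777]
ee_rot: [0.09, 0.84, 0.513, 0.149]
contact_force: [0.4, 0.7, 0.3]
grip_width: 0.0855
gripper_force: 0.0
```

>>> {"method": "play_rows", "body": {
  "motion": [
    [0,0,-0.98,0,0,0,1],
    [0,0,-0.98,0,0,0,1],
    [0,0,-0.98,0,0,0,1],
    [0,0,-0.98,0,0,0,1],
    [0,0,-0.98,0,0,0,1],
    [0,0,-0.98,0,0,0,1],
    [0,0,0,0,0,0,1]
  ]
}}

```text
time_s: 17.83
eef_pos: [0.5971, 0.0785, 0.1778]
ee_rot: [0.122, 0.698, 0.694, 0.124]
contact_force: [-0.6, -0.8, -0.2]
grip_width: 0.0856
gripper_force: 0.0
```

```bash
python3 -c "
from h import *
rep('left'); delta(*kt('left',-.057))
m=camera_model('wrist'); im,d=grab_frame('wrist'); knobs(m,im,d)"
```

```text
turned [-0.001  0.002  0.002] off [ 0.0006 -0.0027 -0.0668] moment(tool) [0.14 0.01 0.06] F(tool) [-0.8 -0.6 -0. ] 0.0856 [-0.07  0.4   1.81  0.05  0.59 -0.1 ] 17.8333
shift tool (units) [-0.03  0.13  3.34] turn (units) [ 0.01 -0.02 -0.02]
normal [-0.3424  0.0031  0.9395] cover z at T 0.1226 0.0007
bar at [0.6047 0.0809 0.1703] H 0.0494 size [0.0155 0.0701] ang from up-slope 1.58 px [325.5 213.5]
```

>>> {"method": "play_rows", "body": {
  "motion": [
    [0,0,0,0.02,0.05,0.83,1],
    [0,0,0,0.02,0.05,0.83,1],
    [0,0,0,0.02,0.05,0.83,1],
    [0,0,0,0.02,0.05,0.83,0.5],
    [0,0,0,0,0,0,0],
    [0,0,0,0,0,0,0],
    [0,0,0,0,0,0,0],
    [0,0,0,0,0,0,0]
  ]
}}

```text
time_s: 18.55
eef_pos: [0.6241, 0.0801, 0.1188]
ee_rot: [0.123, 0.699, 0.694, 0.125]
contact_force: [0.5, 0.3, 0.6]
grip_width: 0.0257
gripper_force: 0.0
```

>>> {"method": "play_rows", "body": {
  "motion": [
    [0,0,0,0,0,0,0],
    [0,0,0,0,0,0,0],
    [0,0,0,0,0,0,0],
    [0,0,0,0,0,0,0]
  ]
}}

```text
time_s: 18.88
eef_pos: [0.6228, 0.0801, 0.1186]
ee_rot: [0.122, 0.699, 0.694, 0.124]
contact_force: [-6.1, -0.8, 6.8]
grip_width: 0.0146
gripper_force: 50.2
```

```bash
python3 -c "
from h import *
rep('left')"
```

```text
turned [-0.001  0.002  0.002] off [ 0.0022  0.0012 -0.0024] moment(tool) [ 0.74 -0.14  0.01] F(tool) [-0.9 -3.4 -8.5] 0.0146 [-0.06  0.52  1.8   0.05  0.47 -0.1 ] 18.8833
```

>>> {"method": "play_rows", "body": {
  "motion": [
    [0,0,1,0,0,0,0],
    [0,0,1,0,0,0,0],
    [0,0,1,0,0,0,0],
    [0,0,1,0,0,0,0],
    [0,0,1,0,0,0,0],
    [0,0,1,0,0,0,0],
    [0,0,1,0,0,0,0],
    [0,0,1,0,0,0,0]
  ]
}}

```text
time_s: 19.55
eef_pos: [0.6232, 0.08, 0.1188]
ee_rot: [0.077, 0.882, 0.437, 0.157]
contact_force: [-4.7, -1.2, 5.9]
grip_width: 0.0149
gripper_force: 50.1
```

>>> {"method": "play_rows", "body": {
  "motion": [
    [0,0,1,0,0,0,0],
    [0,0,1,0,0,0,0],
    [0,0,1,0,0,0,0],
    [0,0,0.8,0,0,0,0]
  ]
}}

```text
time_s: 19.88
eef_pos: [0.6233, 0.0798, 0.1188]
ee_rot: [0.053, 0.938, 0.299, 0.167]
contact_force: [-5.0, -1.2, 4.9]
grip_width: 0.0148
gripper_force: 50.1
```

```bash
python3 -c "
from h import *
rep('left')"
```

```text
turned [-0.002  0.002  0.949] off [ 0.0019  0.0017 -0.0024] moment(tool) [ 0.04 -0.67 -0.14] F(tool) [-3.2 -0.7 -6.3] 0.0148 [-0.06  0.52  1.8   0.05  0.47  0.85] 19.8833
```

>>> {"method": "play_rows", "body": {
  "motion": [
    [0,0,1,0,0,0,0],
    [0,0,0.8,0,0,0,0]
  ]
}}

```text
time_s: 20.05
eef_pos: [0.6234, 0.0798, 0.1188]
ee_rot: [0.041, 0.957, 0.231, 0.17]
contact_force: [-4.9, -1.9, 6.5]
grip_width: 0.0149
gripper_force: 50.1
```

```bash
python3 -c "
from h import *
rep('left')"
```

```text
turned [-0.002  0.002  1.093] off [ 0.0019  0.0018 -0.0024] moment(tool) [-0.07 -0.69 -0.18] F(tool) [-3.   0.6 -7.8] 0.0149 [-0.06  0.52  1.8   0.05  0.47  1.  ] 20.05
```

>>> {"method": "play_rows", "body": {
  "motion": [
    [0,0,1,0,0,0,0],
    [0,0,1,0,0,0,0]
  ]
}}

```text
time_s: 20.22
eef_pos: [0.6234, 0.0797, 0.1189]
ee_rot: [0.027, 0.973, 0.153, 0.173]
contact_force: [-5.3, -2.1, 5.3]
grip_width: 0.0149
gripper_force: 50.1
```

```bash
python3 -c "
from h import *
rep('left')"
```

```text
turned [-0.002  0.002  1.253] off [ 0.0018  0.0019 -0.0024] moment(tool) [-0.28 -0.7  -0.15] F(tool) [-3.6  1.1 -6.8] 0.0149 [-0.06  0.52  1.8   0.05  0.47  1.16] 20.2167
```

>>> {"method": "play_rows", "body": {
  "motion": [
    [0,0,1,0,0,0,0],
    [0,0,1,0,0,0,0]
  ]
}}

```text
time_s: 20.38
eef_pos: [0.6234, 0.0795, 0.1189]
ee_rot: [0.013, 0.982, 0.075, 0.174]
contact_force: [-5.1, -3.0, 6.0]
grip_width: 0.0144
gripper_force: 50.1
```

```bash
python3 -c "
from h import *
rep('left')"
```

```text
turned [-0.002  0.002  1.413] off [ 0.0017  0.0019 -0.0024] moment(tool) [-0.42 -0.68 -0.15] F(tool) [-3.2  2.6 -7.4] 0.0144 [-0.06  0.52  1.8   0.05  0.47  1.32] 20.3833
```

>>> {"method": "play_rows", "body": {
  "motion": [
    [0,0,1,0,0,0,0],
    [0,0,1,0,0,0,0]
  ]
}}

```text
time_s: 20.55
eef_pos: [0.6234, 0.0794, 0.1189]
ee_rot: [-0.001, 0.985, -0.003, 0.175]
contact_force: [-4.9, -2.3, 6.1]
grip_width: 0.0152
gripper_force: 50.1
```

```bash
python3 -c "
from h import *
rep('left')"
```

```text
turned [-0.002  0.002  1.573] off [ 0.0015  0.0019 -0.0024] moment(tool) [-0.63 -0.62 -0.09] F(tool) [-2.5  2.3 -7.4] 0.0152 [-0.06  0.52  1.8   0.05  0.47  1.48] 20.55
```

>>> {"method": "play_rows", "body": {
  "motion": [
    [0,0,1,0,0,0,0],
    [0,0,0.6,0,0,0,0]
  ]
}}

```text
time_s: 20.72
eef_pos: [0.6234, 0.0794, 0.1189]
ee_rot: [-0.012, 0.982, -0.066, 0.174]
contact_force: [-5.0, -3.1, 6.2]
grip_width: 0.0151
gripper_force: 50.1
```

```bash
python3 -c "
from h import *
rep('left')"
```

```text
turned [-0.002  0.003  1.701] off [ 0.0015  0.0019 -0.0025] moment(tool) [-0.77 -0.56 -0.14] F(tool) [-2.1  3.4 -7.5] 0.0151 [-0.06  0.52  1.8   0.05  0.47  1.6 ] 20.7167
```

>>> {"method": "play_rows", "body": {
  "motion": [
    [0,0,1,0,0,0,0],
    [0,0,1,0,0,0,0]
  ]
}}

```text
time_s: 20.88
eef_pos: [0.6234, 0.0793, 0.1189]
ee_rot: [-0.026, 0.974, -0.144, 0.173]
contact_force: [-5.3, -2.4, 7.6]
grip_width: 0.0147
gripper_force: 55.6
```

```bash
python3 -c "
from h import *
rep('left')"
```

```text
turned [-0.002  0.002  1.86 ] off [ 0.0014  0.0019 -0.0025] moment(tool) [-0.65 -0.55 -1.03] F(tool) [-1.6  2.9 -9. ] 0.0147 [-0.06  0.52  1.8   0.05  0.47  1.76] 20.8833
```

>>> {"method": "play_rows", "body": {
  "motion": [
    [0,0,0.8,0,0,0,0]
  ]
}}

```text
time_s: 20.97
eef_pos: [0.6234, 0.0792, 0.1189]
ee_rot: [-0.03, 0.97, -0.171, 0.172]
contact_force: [-5.2, -1.1, 7.2]
grip_width: 0.0151
gripper_force: 80.7
```

```bash
python3 -c "
from h import *
rep('left')"
```

```text
turned [-0.003  0.002  1.916] off [ 0.0013  0.0018 -0.0025] moment(tool) [-0.43 -0.48 -2.32] F(tool) [-1.9  1.9 -8.5] 0.0151 [-0.06  0.52  1.8   0.05  0.47  1.82] 20.9667
```

The left knob is at its stop too. I'll release, rise, and plan a look at the hasp from the left.

>>> {"method": "play_rows", "body": {
  "motion": [
    [0,0,0,0,0,0,1],
    [0,0,0,0,0,0,1],
    [0,0,0,0,0,0,1],
    [0,0,0,0,0,-1,1],
    [0,0,0,0,0,-1,1],
    [0,0,0,0,0,-1,1],
    [0,0,0,0,0,-1,1],
    [0,0,0,0,0,0,1]
  ]
}}

```text
time_s: 21.63
eef_pos: [0.5979, 0.0802, 0.1968]
ee_rot: [-0.032, 0.968, -0.174, 0.175]
contact_force: [0.5, 0.0, 0.3]
grip_width: 0.0854
gripper_force: 0.0
```

```bash
cat >> h.py <<'E'
th=.6; VR=frame([0,-np.sin(th),-np.cos(th)],[0,1,0]); VP=np.array([.469,.035,.13])
E
python3 -c "
from h import *
rep('left'); delta(VR,VP)
print(proj(wcam(VR,VP),[[.469,-.005,.075],[.5,-.005,.075],[.44,-.005,.075],[.469,-.005,.093],[.469,-.005,.057]]))"
```

```text
turned [-0.005  0.01   1.922] off [ 0.0023  0.0046 -0.0844] moment(tool) [-0.   -0.18  0.01] F(tool) [ 0.5 -0.2 -0.1] 0.0854 [-0.07  0.37  1.79  0.04  0.62  1.83] 21.6333
shift tool (units) [-5.97  4.63  0.87] turn (units) [ -4.31  -9.28 -24.31]
[[319.370393   199.50643299]
 [358.44706418 199.51701918]
 [282.81559009 199.49235773]
 [319.35764102 217.78646525]
 [319.38202389 182.8046573 ]]
```

>>> {"method": "play_rows", "body": {
  "motion": [
    [0,0,0,-1,0.77,0.15,1],
    [0,0,0,-1,0.77,0.15,1],
    [0,0,0,-1,0.77,0.15,1],
    [0,0,0,-1,0.77,0.15,1],
    [0,0,0,-1,0.77,0.14,1],
    [0,0,0,-0.97,0.78,0.14,1],
    [-0.17,-0.37,-0.97,0,0,0,1],
    [-0.17,-0.37,-0.97,0,0,0,1]
  ]
}}

```text
time_s: 22.3
eef_pos: [0.4636, 0.0347, 0.1249]
ee_rot: [-0.01, 0.985, -0.1, 0.139]
contact_force: [1.0, -0.2, 0.7]
grip_width: 0.0855
gripper_force: 0.0
```

>>> {"method": "play_rows", "body": {
  "motion": [
    [-0.17,-0.37,-0.97,0,0,0,1],
    [-0.17,-0.37,-0.97,0,0,0,1],
    [-0.17,-0.37,-0.97,0,0,0,1],
    [-0.17,-0.37,-0.97,0,0,0,1],
    [-0.17,-0.37,-0.97,0,0,0,1],
    [-0.17,-0.37,-0.97,0,0,0,1],
    [-0.17,-0.37,-0.97,0,0,0,1],
    [-0.17,-0.37,-0.97,0,0,0,1]
  ]
}}

```text
time_s: 22.97
eef_pos: [0.4676, 0.0349, 0.1263]
ee_rot: [0.075, 0.977, 0.201, 0.017]
contact_force: [-0.5, -0.4, 0.4]
grip_width: 0.085
gripper_force: 0.0
```

>>> {"method": "play_rows", "body": {
  "motion": [
    [-0.17,-0.37,-0.97,0,0,0,1],
    [-0.17,-0.37,-0.97,0,0,0,1],
    [-0.17,-0.37,-0.97,0,0,0,1],
    [-0.17,-0.37,-0.97,0,0,0,1],
    [-0.17,-0.37,-0.97,0,0,0,1],
    [-0.17,-0.37,-0.97,0,0,0,1],
    [-0.17,-0.37,-0.97,0,0,0,1],
    [-0.17,-0.37,-0.97,0,0,0,1]
  ]
}}

```text
time_s: 23.63
eef_pos: [0.4676, 0.0352, 0.126]
ee_rot: [0.151, 0.859, 0.477, -0.109]
contact_force: [-0.6, -0.1, 0.2]
grip_width: 0.0855
gripper_force: 0.0
```

>>> {"method": "play_rows", "body": {
  "motion": [
    [-0.17,-0.37,-0.97,0,0,0,1],
    [-0.17,-0.37,-0.97,0,0,0,1],
    [-0.17,-0.37,-0.97,0,0,0,1],
    [-0.17,-0.37,-0.97,0,0,0,1],
    [-0.17,-0.37,-0.97,0,0,0,1],
    [-0.17,-0.37,-0.97,0,0,0,1],
    [-0.17,-0.37,-0.97,0,0,0,1],
    [0,0,0,0,0,0,1]
  ]
}}

```text
time_s: 24.3
eef_pos: [0.4663, 0.0359, 0.1252]
ee_rot: [0.204, 0.676, 0.676, -0.211]
contact_force: [0.1, -0.6, 0.2]
grip_width: 0.0851
gripper_force: 0.0
```

```bash
python3 -c "
from h import *
import pickle
delta(VR,VP); print(get_state()['q'])
m=camera_model('wrist'); im,d=grab_frame('wrist'); pickle.dump((m,im,d),open('v1.pkl','wb'))
u,v=proj(m,[[.469,-.005,.075]])[0].astype(int); print(u,v)
c=im[max(v-75,0):v+75,u-100:u+100]; cv2.imwrite('pics/v1.png',cv2.resize(c,None,fx=4,fy=4,interpolation=cv2.INTER_CUBIC)[...,::-1])"
```

```text
shift tool (units) [-0.17  0.13 -0.17] turn (units) [-0.11 -0.07  0.05]
[ 0.22855937  0.58103744  1.8067068  -0.68468668  1.03438717  0.67094102]
321 204
```

View pics/v1.png

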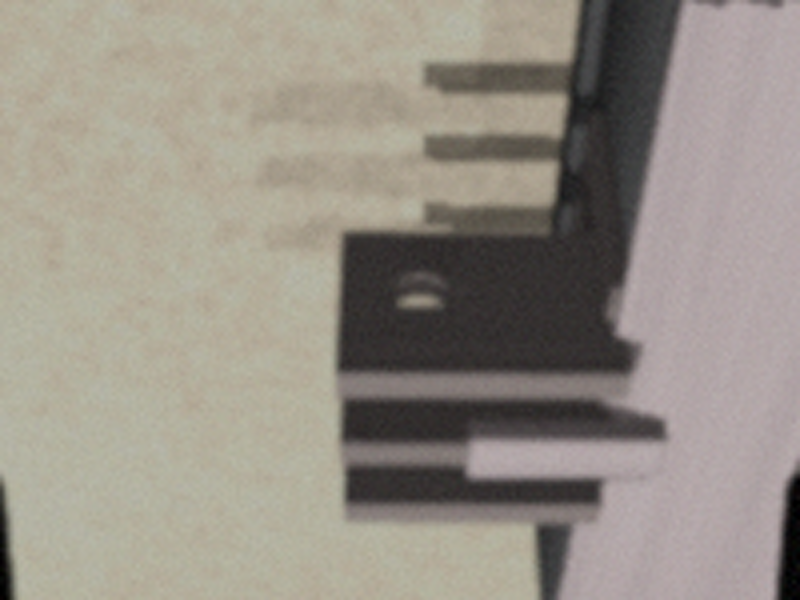

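The crop shows the left lug's outer face clearly, with the hole at about (421,290) in the crop, roughly (326,201.5) in the frame. I'll measure it on the face, and take a second view from shifted.

>>> {"method": "play_rows", "body": {
  "motion": [
    [0,0,0,0.8,0,-0.9,1],
    [0,0,0,0.8,0,-0.9,1],
    [0,0,0,0.8,0,-0.9,1],
    [0,0,0,0,0,0,1]
  ]
}}

```text
time_s: 24.68
eef_pos: [0.4697, 0.1085, 0.145]
ee_rot: [0.205, 0.678, 0.675, -0.207]
contact_force: [0.3, -0.2, -0.3]
grip_width: 0.0853
gripper_force: 0.0
```

```bash
python3 - <<'E'
from h import *
import pickle
m1,i1,d1=pickle.load(open('v1.pkl','rb'))
m2=camera_model('wrist'); i2,d2=grab_frame('wrist'); pickle.dump((m2,i2,d2),open('v2.pkl','wb'))
uv=None
for m,im,d in((m1,i1,d1),(m2,i2,d2)):
    P=cloud(m,d); u,v=proj(m,[[.473,-.005,.074]])[0].round().astype(int)
    k=np.zeros(d.shape,bool); k[v-40:v+40,u-40:u+50]=1
    f=k&(im.max(2)<75)&(d>0)&(abs(P[...,1]+.005)<.012)&(P[...,2]>.03)
    q=P[f]; A=np.c_[q[:,0],q[:,2],np.ones(len(q))]
    for _ in range(5):
        c=np.linalg.lstsq(A,q[:,1],rcond=None)[0]; r=abs(A@c-q[:,1]); s=r<max(.0015,2*r.std()); A,q=A[s],q[s]
    print("face n",len(q),"y = %.4f x + %.4f z + c; y at (.473,.075): %.4f"%(c[0],c[1],c@[.473,.075,1]),"x",np.percentile(q[:,0],[1,99]).round(4),"z",np.percentile(q[:,2],[1,99]).round(4))
    yf=c@[.473,.075,1]
    # hole: bright/odd pixels near prediction enclosed by dark face
    g=cv2.cvtColor(im,cv2.COLOR_RGB2GRAY); w=12; sub=(g[v-w:v+w,u-w:u+w]); hole=(sub>np.median(sub)+14).astype(np.uint8)
    N,l,st,ce=cv2.connectedComponentsWithStats(hole)
    for i in range(1,N):
        if st[i,4]>8:
            L,T_,W,H=st[i,:4]; print(" comp",st[i],"box px",u-w+L,v-w+T_, "extents on face",onplane(m,[[u-w+L-.5,v-w+T_-.5],[u-w+L+W-.5,v-w+T_+H-.5]],np.array([0,yf,0]),np.array([0,1.,0])).round(4).tolist())
    cr=cv2.resize(im[v-50:v+50,u-66:u+66],None,fx=6,fy=6,interpolation=cv2.INTER_CUBIC)
    print("crop origin",u-66,v-50)
cv2.imwrite('pics/v2.png',cr[...,::-1])
E
```

```text
face n 2090 y = 0.0001 x + -0.0001 z + c; y at (.473,.075): -0.0045 x [0.4572 0.5084] z [0.0575 0.0918]
 comp [ 5  6 13 10 94] box px 320 197 extents on face [[0.467, -0.0045, 0.0675], [0.4772, -0.0045, 0.0777]]
crop origin 261 153
face n 1314 y = -0.0003 x + -0.0030 z + c; y at (.473,.075): -0.0045 x [0.4578 0.5088] z [0.0582 0.0913]
 comp [ 7  7  9  4 25] box px 317 229 extents on face [[0.4676, -0.0045, 0.0671], [0.4766, -0.0045, 0.072]]
crop origin 256 184
```

View pics/v2.png

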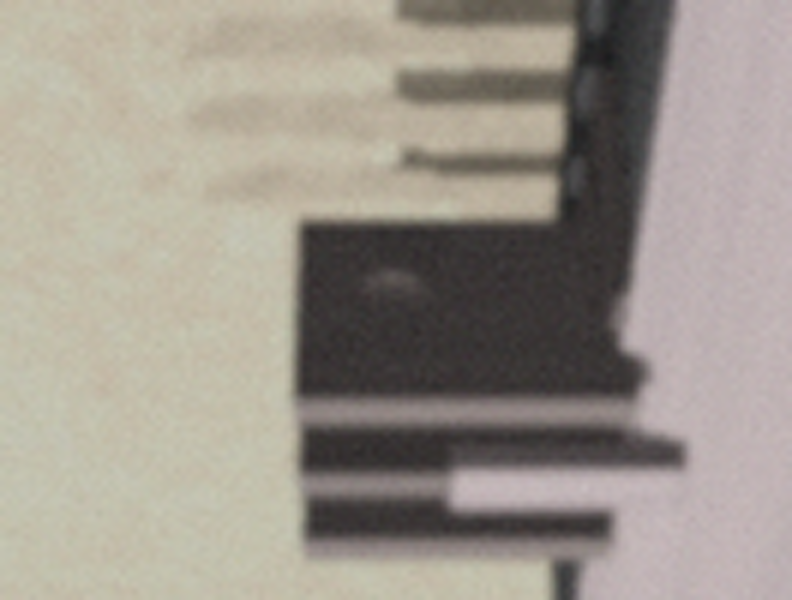

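The lug face is at y=-0.0045, square to world x. The hole is at x≈0.472, z≈0.074. Next I'll go above the pin.

```bash
python3 - <<'E'
from h import *
R=frame([0,0,-1],[-.996,.09,0]); delta(R,np.array([.40,.318,.12]))
m=wcam(R,np.array([.40,.318,.12])); print(proj(m,[[.363,.321,.009],[.404,.323,.009],[.494,.311,.009]]).round())
E
```

```text
shift tool (units) [ 9.45 -3.48 -4.86] turn (units) [ -5.52   5.95 -17.96]
[[318. 143.]
 [324. 187.]
 [320. 275.]]
```

>>> {"method": "play_rows", "body": {
  "motion": [
    [0,0,0,0.95,-0.35,-0.49,1],
    [0,0,0,0.95,-0.35,-0.49,1],
    [0,0,0,0.95,-0.35,-0.49,1],
    [0,0,0,0.95,-0.35,-0.49,1],
    [0,0,0,0.95,-0.35,-0.49,1],
    [0,0,0,0.95,-0.35,-0.49,1],
    [0,0,0,0.95,-0.35,-0.49,1],
    [0,0,0,0.95,-0.35,-0.49,1]
  ]
}}

```text
time_s: 25.4
eef_pos: [0.412, 0.2746, 0.1241]
ee_rot: [0.204, 0.678, 0.674, -0.21]
contact_force: [0.8, 0.1, -0.8]
grip_width: 0.0853
gripper_force: 0.0
```

>>> {"method": "play_rows", "body": {
  "motion": [
    [0,0,0,0.95,-0.34,-0.48,1],
    [0,0,0,0.95,-0.34,-0.48,1],
    [-0.31,0.33,-1,0,0,0,1],
    [-0.31,0.33,-1,0,0,0,1],
    [-0.31,0.33,-1,0,0,0,1],
    [-0.31,0.33,-1,0,0,0,1],
    [-0.31,0.33,-1,0,0,0,1],
    [-0.31,0.33,-1,0,0,0,1]
  ]
}}

```text
time_s: 26.07
eef_pos: [0.3988, 0.316, 0.1189]
ee_rot: [0.144, 0.494, 0.844, -0.148]
contact_force: [0.2, 0.0, -0.0]
grip_width: 0.0856
gripper_force: 0.0
```

>>> {"method": "play_rows", "body": {
  "motion": [
    [-0.31,0.33,-1,0,0,0,1],
    [-0.31,0.33,-1,0,0,0,1],
    [-0.31,0.33,-1,0,0,0,1],
    [-0.31,0.33,-1,0,0,0,1],
    [-0.31,0.33,-1,0,0,0,1],
    [-0.31,0.33,-1,0,0,0,1],
    [-0.31,0.33,-1,0,0,0,1],
    [-0.31,0.33,-1,0,0,0,1]
  ]
}}

```text
time_s: 26.73
eef_pos: [0.3988, 0.3159, 0.1192]
ee_rot: [0.049, 0.201, 0.977, -0.051]
contact_force: [0.2, -0.7, 0.2]
grip_width: 0.0856
gripper_force: 0.0
```

>>> {"method": "play_rows", "body": {
  "motion": [
    [-0.31,0.33,-1,0,0,0,1],
    [-0.31,0.33,-1,0,0,0,1],
    [-0.31,0.33,-1,0,0,0,1],
    [-0.31,0.33,-1,0,0,0,1],
    [0,0,0,0,0,0,1]
  ]
}}

```text
time_s: 27.15
eef_pos: [0.4, 0.3152, 0.1192]
ee_rot: [-0.0, 0.045, 0.999, 0.0]
contact_force: [0.1, -0.2, -0.4]
grip_width: 0.0856
gripper_force: 0.0
```

```bash
cat >> h.py <<'E'
def pin(m,im,d,zlo=.006):
    P=cloud(m,d); k=((P[...,2]>zlo)&(P[...,2]<.03)&(d>0)&(P[...,0]>.33)&(P[...,0]<.53)&(P[...,1]>.26)&(P[...,1]<.38)).astype(np.uint8)
    N,l,st,c=cv2.connectedComponentsWithStats(k); i=1+np.argmax(st[1:,4]); q=P[l==i]; print("pin area",st[i],"z pct",np.percentile(q[:,2],[50,90,98]).round(4))
    t=np.median(q[q[:,2]>.014][:,2]); h=q[q[:,2]>.0145]; sh=q[:,:2]
    r=cv2.minAreaRect(h[:,:2].astype(np.float32)); print("handle top",h.mean(0).round(4),r)
    vx,vy,x0,y0=cv2.fitLine(sh.astype(np.float32),cv2.DIST_HUBER,0,.001,.001).ravel(); 
    if vx<0: vx,vy=-vx,-vy
    s=(sh-[x0,y0])@[vx,vy]; print("dir",np.arctan2(vy,vx).round(4),"from",(np.array([x0,y0])+s.min()*np.array([vx,vy])).round(4),"to",(np.array([x0,y0])+s.max()*np.array([vx,vy])).round(4))
E
python3 - <<'E'
from h import *
import pickle
R,p,s=tool(); print(p,R.as_matrix().round(3).tolist(),s["q"].round(2),s["time_s"])
m=camera_model('wrist'); im,d=grab_frame('wrist'); pickle.dump((m,im,d),open('p1.pkl','wb')); pin(m,im,d)
cv2.imwrite('pics/p1.png',im[...,::-1])
E
```

```text
[0.40003802 0.3152365  0.11917599] [[-0.996, 0.09, -0.001], [0.09, 0.996, 0.0], [0.001, 0.0, -1.0]] [ 0.45  0.48  1.79  0.    0.86 -1.03] 27.15
pin area [ 319  135   22  142 1932] z pct [0.0148 0.0179 0.0186]
handle top [0.3835 0.3256 0.0171] ((0.41629111766815186, 0.3213714063167572), (0.017908690497279167, 0.11120494455099106), 82.53475952148438)
dir -0.1298 from [0.3581 0.3289] to [0.4958 0.3109]
```

```bash
python3 - <<'E'
from h import *
import pickle
m,im,d=pickle.load(open('p1.pkl','rb')); P=cloud(m,d); k=(d>0)&(abs(P[...,0]-.43)<.06)&(abs(P[...,1]-.29)<.02); print("bench z by wrist",np.median(P[k][:,2]))
a=np.pi-.130; delta(frame([0,0,-1],[np.cos(a),np.sin(a),0]),np.array([.383,.3256,-.037]))
E
```

```text
bench z by wrist 0.23270537624967286
shift tool (units) [0.87 0.43 7.81] turn (units) [-0.01 -0.    0.47]
```

View pics/p1.png

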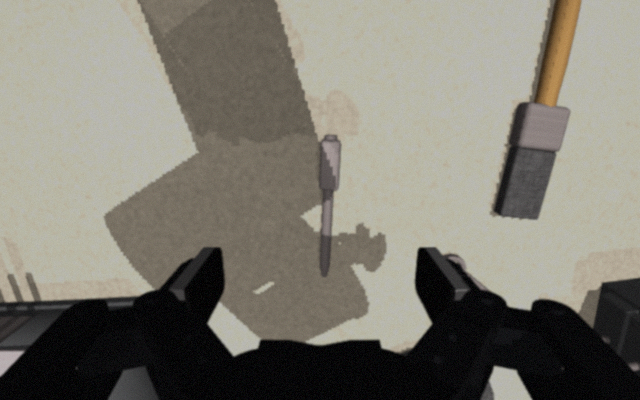

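The wrist view shows the pin's handle at (330,165), its tip at (325,274), and nothing close by. Descend and grasp.

>>> {"method": "play_rows", "body": {
  "motion": [
    [0,0,0.06,0.1,0.05,0.97,1],
    [0,0,0.06,0.1,0.05,0.97,1],
    [0,0,0.06,0.1,0.05,0.97,1],
    [0,0,0.06,0.1,0.05,0.97,1],
    [0,0,0.06,0.1,0.05,0.97,1],
    [0,0,0.06,0.1,0.05,0.97,1],
    [0,0,0.06,0.1,0.05,0.97,1],
    [0,0,0.06,0.1,0.05,0.97,0.5]
  ]
}}

```text
time_s: 27.87
eef_pos: [0.3835, 0.3268, -0.0368]
ee_rot: [-0.0, 0.064, 0.998, -0.0]
contact_force: [0.5, 0.8, -0.1]
grip_width: 0.0754
gripper_force: 0.0
```

>>> {"method": "play_rows", "body": {
  "motion": [
    [0,0,0,0,0,0,0],
    [0,0,0,0,0,0,0],
    [0,0,0,0,0,0,0],
    [0,0,0,0,0,0,0],
    [0,0,0,0,0,0,0],
    [0,0,0,0,0,0,0],
    [0,0,0,0,0,0,0]
  ],
  "newtons": 60
}}

```text
time_s: 28.45
eef_pos: [0.3846, 0.3273, -0.0344]
ee_rot: [0.001, 0.062, 0.998, 0.001]
contact_force: [0.0, 0.3, 6.3]
grip_width: 0.0166
gripper_force: 60.0
```

```bash
python3 -c "
from h import *
R,p,s=tool(); print(p,R.as_matrix().round(3).tolist(),s['grip_width'],s['contact_force'],s['moment'],s['time_s'])"
```

```text
[ 0.38461113  0.32725715 -0.03440735] [[-0.992, 0.125, 0.002], [0.125, 0.992, 0.001], [-0.002, 0.001, -1.0]] 0.016572656524964285 [0.0256077  0.32148416 6.30316815] [-0.13420917  0.12418783  0.03509361] 28.45
```

Gripped at 16.6 mm. Lift and turn the pin towards -y.

>>> {"method": "play_rows", "body": {
  "motion": [
    [0,0,0,0,0,-0.5,0],
    [0,0,0,0,0,-0.9,0],
    [0,0,0,0,0,-0.9,0],
    [0,0,0,0,0,-0.9,0],
    [0,0,0,0,0,-0.9,0],
    [0,0,0,0,0,-0.9,0],
    [0,0,0,0,0,-0.9,0],
    [0,0,0.9,0,0,0,0]
  ]
}}

```text
time_s: 29.12
eef_pos: [0.3855, 0.3279, 0.0859]
ee_rot: [0.003, 0.099, 0.995, 0.002]
contact_force: [1.0, 0.1, -1.4]
grip_width: 0.0165
gripper_force: 59.1
```

>>> {"method": "play_rows", "body": {
  "motion": [
    [0,0,0.9,0,0,0,0],
    [0,0,0.9,0,0,0,0],
    [0,0,0.9,0,0,0,0],
    [0,0,0.9,0,0,0,0],
    [0,0,0.9,0,0,0,0],
    [0,0,0.9,0,0,0,0],
    [0,0,0.9,0,0,0,0],
    [0,0,0.9,0,0,0,0]
  ]
}}

```text
time_s: 29.78
eef_pos: [0.3833, 0.3267, 0.0828]
ee_rot: [-0.0, 0.379, 0.926, -0.0]
contact_force: [1.4, -0.8, -2.6]
grip_width: 0.0165
gripper_force: 59.0
```

>>> {"method": "play_rows", "body": {
  "motion": [
    [0,0,0.9,0,0,0,0],
    [0,0,0.9,0,0,0,0],
    [0,0,0.9,0,0,0,0],
    [0,0,0.9,0,0,0,0],
    [0,0,0.9,0,0,0,0],
    [0,0,0.9,0,0,0,0],
    [0,0,0.9,0,0,0,0],
    [0,0,0.9,0,0,0,0]
  ]
}}

```text
time_s: 30.45
eef_pos: [0.3833, 0.3267, 0.0828]
ee_rot: [-0.0, 0.626, 0.78, -0.0]
contact_force: [-0.3, 0.9, -1.8]
grip_width: 0.0167
gripper_force: 59.0
```

```bash
cat >> h.py <<'E'
def pint(A,tilt=.3,ax=(0,0,-.0434)): # tool pose putting pin origin-axis point at A, pin along -y
    R=frame([np.sin(tilt),0,-np.cos(tilt)],[0,1,0]); return R,np.array(A)-R.apply(ax)
E
python3 -c "
from h import *
R,p,s=tool(); print(p,s['grip_width'],s['contact_force'],s['q'].round(2))
Rt,pt=pint([.472,.135,.074]); print(pt); delta(Rt,pt)"
```

```text
[0.38333284 0.32665249 0.08278765] 0.01669000996383911 [-0.34475818  0.91179993 -1.84224072] [0.48 0.54 1.84 0.   0.77 0.27]
[0.48482558 0.135      0.0325384 ]
shift tool (units) [-10.45   2.88   2.51] turn (units) [-3.74 -0.41  2.71]
```

>>> {"method": "play_rows", "body": {
  "motion": [
    [0,0,0,-0.95,0.26,0,0],
    [0,0,0,-0.95,0.26,0,0],
    [0,0,0,-0.95,0.26,0,0],
    [0,0,0,-0.95,0.26,0,0],
    [0,0,0,-0.95,0.26,0,0],
    [0,0,0,-0.95,0.26,0,0],
    [0,0,0,-0.95,0.26,0,0],
    [0,0,0,-0.95,0.26,0,0]
  ]
}}

```text
time_s: 31.12
eef_pos: [0.4578, 0.1868, 0.0828]
ee_rot: [-0.0, 0.625, 0.781, -0.0]
contact_force: [-0.0, -0.6, -1.9]
grip_width: 0.0168
gripper_force: 59.0
```

>>> {"method": "play_rows", "body": {
  "motion": [
    [0,0,0,-0.95,0.26,0,0],
    [0,0,0,-0.95,0.26,0,0],
    [0,0,0,-0.95,0.26,0,0],
    [-0.94,-0.1,0.68,0,0,0,0],
    [-0.94,-0.1,0.68,0,0,0,0],
    [-0.94,-0.1,0.68,0,0,0,0],
    [-0.94,-0.1,0.68,0,0,0,0],
    [0,0,0,0,0,0,0]
  ]
}}

```text
time_s: 31.78
eef_pos: [0.479, 0.1354, 0.0811]
ee_rot: [0.103, 0.699, 0.7, 0.104]
contact_force: [-2.8, 0.2, -2.4]
grip_width: 0.0165
gripper_force: 59.3
```

```bash
python3 -c "
from h import *
Rt,pt=pint([.472,.135,.074]); delta(Rt,pt); print(tool()[2]['q'].round(2))
m=camera_model('wrist'); im,d=grab_frame('wrist')
R,p,_=tool(); ax=lambda L:p+R.apply([-L,0,-.0434])
print(proj(m,[ax(.03),ax(.06),ax(.1125),[.472,-.0045,.074]]).round())
P=cloud(m,d); L=R.inv().apply((P-p).reshape(-1,3)).reshape(P.shape)
k=(d>0)&(L[...,0]<-.03)&(L[...,0]>-.13)&(abs(L[...,1])<.015)&(L[...,2]<-.03)&(L[...,2]>-.06); print(k.sum())
q=L[k]
for a in np.arange(-.13,-.03,.01):
    w=q[(q[:,0]>=a)&(q[:,0]<a+.01)]
    if len(w)>5: print(round(a,2),len(w),np.percentile(w[:,1],[2,50,98]).round(4),np.percentile(w[:,2],[5,50]).round(4))
print(q[:,0].min() if len(q) else '')
cv2.imwrite('pics/i1.png',im[...,::-1])"
```

```text
shift tool (units) [-0.02 -0.42  2.41] turn (units) [-0.08 -0.02  0.03]
[ 0.06  0.49  2.09 -0.06  0.27  0.12]
[[323. 314.]
 [323. 363.]
 [323. 435.]
 [306. 401.]]
518
-0.05 172 [-0.0066 -0.0016  0.0029] [-0.0482 -0.0468]
-0.04 346 [-0.0065 -0.0016  0.0028] [-0.0482 -0.047 ]
-0.046213646929927625
```

```bash
sed -i 's/ax=(0,0,-.0434)/ax=(0,-.0018,-.0433)/' h.py; python3 -c "
from h import *
delta(*pint([.472,.135,.074]))"
```

```text
shift tool (units) [-0.03 -0.48  2.39] turn (units) [-0.06 -0.02  0.05]
```

>>> {"method": "play_rows", "body": {
  "motion": [
    [-0.03,-0.01,0.02,-0.01,-0.16,0.8,0],
    [-0.03,-0.01,0.02,-0.01,-0.16,0.8,0],
    [0,0,0.01,-0.01,-0.16,0.8,0],
    [0,0,0,0,0,0,0],
    [0,0,0,0,0,0,0]
  ]
}}

```text
time_s: 32.25
eef_pos: [0.4919, 0.1349, 0.0332]
ee_rot: [0.108, 0.699, 0.699, 0.108]
contact_force: [-0.3, 0.4, -1.0]
grip_width: 0.0165
gripper_force: 59.2
```

```bash
python3 - <<'E'
from h import *
R,p,s=tool(); delta(*pint([.472,.135,.074])); print(s["contact_force"],s["time_s"])
m=camera_model("wrist"); im,d=grab_frame("wrist"); P=cloud(m,d); L=R.inv().apply((P-p).reshape(-1,3)).reshape(P.shape)
k=(d>0)&(L[...,0]<-.03)&(L[...,0]>-.05)&(abs(L[...,1])<.015)&(L[...,2]<-.03)&(L[...,2]>-.06); print("shaft in world x",np.percentile(P[k][:,0],[2,98]).mean(),"z top",np.percentile(P[k][:,2],97))
for n in("top","side"):
    m=camera_model(n); im,d=grab_frame(n); P=cloud(m,d)
    # shaft pixels between lug face and fingers
    k=(d>0)&(P[...,1]>.028)&(P[...,1]<.095)&(abs(P[...,0]-.472)<.02)&(P[...,2]>.055)&(P[...,2]<.1)
    q=P[k]; print(n,k.sum())
    for a in np.arange(.02,.1,.015):
        w=q[(q[:,1]>=a)&(q[:,1]<a+.015)]
        if len(w): print(" y",a.round(3),len(w),"x",w[:,0].mean().round(4),"z",w[:,2].mean().round(4),w[:,2].max().round(4))
    f=(d>0)&(abs(P[...,1]+.0085)<.006)&(abs(P[...,0]-.48)<.03)&(P[...,2]>.085)&(P[...,2]<.1); 
    if f.sum(): print(" lug top: z",np.median(P[f][:,2]),"x range",P[f][:,0].min(),P[f][:,0].max(),f.sum())
    a=np.array([[.472,-.0045,.074],[.472,.06,.074]]); c=proj(m,a).mean(0).astype(int)
    if n=="top": t=im[c[1]-35:c[1]+35,c[0]-50:c[0]+50]
    else: sd=im[c[1]-35:c[1]+35,c[0]-50:c[0]+50]
    print(" px",proj(m,a).round(1).tolist(),"origin",c-[50,35])
cv2.imwrite("pics/i2.png",cv2.resize(np.hstack([t,sd]),None,fx=4,fy=4,interpolation=cv2.INTER_CUBIC)[...,::-1])
E
```

```text
shift tool (units) [ 0.01 -0.26 -0.08] turn (units) [ 0.07  0.   -0.01]
[-0.26990691  0.4299837  -0.98795682] 32.25
shaft in world x 0.47944144372238306 z top 0.07959035268317145
top 93
 y 0.02 10 x 0.4799 z 0.0787 0.0835
 y 0.035 24 x 0.4805 z 0.0814 0.0887
 y 0.05 20 x 0.481 z 0.0805 0.0865
 y 0.065 18 x 0.4798 z 0.0811 0.0855
 y 0.08 21 x 0.4795 z 0.0801 0.0842
 lug top: z 0.09372408680872668 x range 0.4556679152437032 0.5087468601297527 70
 px [[306.8, 233.8], [282.2, 234.3]] origin [244 199]
side 0
 lug top: z 0.09082965338178173 x range 0.4718862365438211 0.5078738096595825 53
 px [[346.8, 206.1], [345.6, 224.7]] origin [296 180]
```

>>> {"method": "play_rows", "body": {
  "motion": [
    [0,0,0,0,-0.19,-0.04,0],
    [0,0,0,0,-0.18,-0.04,0],
    [0,0,0,-0.4,0,0,0],
    [0,0,0,-0.4,0,0,0],
    [0,0,0,0,0,0,0]
  ]
}}

```text
time_s: 32.82
eef_pos: [0.4826, 0.1183, 0.0331]
ee_rot: [0.108, 0.7, 0.698, 0.108]
contact_force: [0.2, -0.4, -1.6]
grip_width: 0.0165
gripper_force: 59.2
```

```bash
cat > chk.py <<'E'
from h import *
R,p,s=tool(); print("p",p.round(4),"F",s["contact_force"].round(1),"M",s["moment"].round(2),s["time_s"], round(s["grip_width"],4),"R",R.as_matrix().round(3).tolist())
m=camera_model("wrist"); im,d=grab_frame("wrist"); P=cloud(m,d); L=R.inv().apply((P-p).reshape(-1,3)).reshape(P.shape)
k=(d>0)&(L[...,0]<-.03)&(L[...,0]>-.05)&(abs(L[...,1])<.015)&(L[...,2]<-.03)&(L[...,2]>-.06); print("wrist shaft x",np.percentile(P[k][:,0],[2,98]).mean(),"z top",np.percentile(P[k][:,2],97))
m=camera_model("top"); im,d=grab_frame("top"); P=cloud(m,d)
k=(d>0)&(P[...,1]>.003)&(P[...,1]<p[1]-.03)&(abs(P[...,0]-.472)<.02)&(P[...,2]>.05)&(P[...,2]<.1); q=P[k]
if len(q)>8: print("top x",q[:,0].mean(),"slope",np.polyfit(q[:,1],q[:,0],1)[0],"end y",q[:,1].min(),"z",np.percentile(q[:,2],70))
c=proj(m,[[.472,0.02,.074]])[0].astype(int); t=im[c[1]-35:c[1]+35,c[0]-50:c[0]+50]
m=camera_model("side"); im,d=grab_frame("side"); c=proj(m,[[.472,0.02,.074]])[0].astype(int); sd=im[c[1]-35:c[1]+35,c[0]-50:c[0]+50]
import sys; cv2.imwrite("pics/%s.png"%sys.argv[1],cv2.resize(np.hstack([t,sd]),None,fx=4,fy=4,interpolation=cv2.INTER_CUBIC)[...,::-1])
E
python3 chk.py i3
```

```text
p [0.4826 0.1183 0.0331] F [ 0.2 -0.4 -1.6] M [-0.01  0.26 -0.01] 32.8167 0.0165 R [[0.003, 0.954, 0.301], [1.0, -0.003, -0.0], [0.001, 0.301, -0.954]]
wrist shaft x 0.4700962593299086 z top 0.07927709051531602
top x 0.47053253409982515 slope 0.015760250660040585 end y 0.008117926124105168 z 0.08027557451563672
```

I have used up the picture allowance (one over, in fact), so from here I go by numbers and forces.

>>> {"method": "play_rows", "body": {
  "motion": [
    [0,0,0,0,0.07,0.02,0],
    [0,0,0,-0.25,0,0,0],
    [0,0,0,-0.25,0,0,0],
    [0,0,0,-0.25,0,0,0],
    [0,0,0,0,0,0,0]
  ]
}}

```text
time_s: 33.38
eef_pos: [0.4848, 0.1039, 0.0328]
ee_rot: [0.108, 0.7, 0.698, 0.108]
contact_force: [0.5, 0.3, -2.3]
grip_width: 0.0163
gripper_force: 59.2
```

```bash
python3 chk.py i4
```

```text
p [0.4848 0.1039 0.0328] F [ 0.5  0.3 -2.3] M [ 0.01  0.22 -0.05] 33.3833 0.0163 R [[0.002, 0.953, 0.302], [1.0, -0.002, 0.0], [0.001, 0.302, -0.953]]
wrist shaft x 0.4722946436654024 z top 0.07912040355050132
top x 0.47289620607324384 slope 0.018589483529856968 end y 0.005468883422168648 z 0.08067700701034997
```

The tip is now 4 mm past the lug face with no force, so it has entered the hole. Continuing.

>>> {"method": "play_rows", "body": {
  "motion": [
    [0,0,0,-0.25,0,0,0],
    [0,0,0,-0.25,0,0,0],
    [0,0,0,0,0,0,0]
  ]
}}

```text
time_s: 33.78
eef_pos: [0.4847, 0.094, 0.0328]
ee_rot: [0.108, 0.699, 0.698, 0.108]
contact_force: [-0.6, -0.5, -1.2]
grip_width: 0.0163
gripper_force: 59.2
```

>>> {"method": "play_rows", "body": {
  "motion": [
    [0,0,0,-0.25,0,0,0],
    [0,0,0,-0.25,0,0,0],
    [0,0,0,0,0,0,0]
  ]
}}

```text
time_s: 34.03
eef_pos: [0.4848, 0.0839, 0.0328]
ee_rot: [0.108, 0.7, 0.698, 0.108]
contact_force: [-0.1, -0.7, -1.9]
grip_width: 0.0168
gripper_force: 59.2
```

```bash
python3 chk.py i5
```

```text
p [0.4848 0.0839 0.0328] F [-0.1 -0.7 -1.9] M [0.05 0.3  0.02] 34.0333 0.0168 R [[0.002, 0.953, 0.302], [1.0, -0.002, 0.0], [0.001, 0.302, -0.953]]
wrist shaft x 0.47224103891828084 z top 0.07904974802686478
top x 0.4726428426054361 slope 0.015489799515624672 end y 0.005306944135263496 z 0.08092353543918362
```

>>> {"method": "play_rows", "body": {
  "motion": [
    [0,0,0,-0.25,0,0,0],
    [0,0,0,-0.25,0,0,0],
    [0,0,0,0,0,0,0]
  ]
}}

```text
time_s: 34.43
eef_pos: [0.4848, 0.0739, 0.0328]
ee_rot: [0.108, 0.7, 0.698, 0.108]
contact_force: [0.3, 0.4, -1.6]
grip_width: 0.0167
gripper_force: 59.2
```

>>> {"method": "play_rows", "body": {
  "motion": [
    [0,0,0,-0.25,0,0,0],
    [0,0,0,-0.25,0,0,0],
    [0,0,0,0,0,0,0]
  ]
}}

```text
time_s: 34.68
eef_pos: [0.4848, 0.0639, 0.0328]
ee_rot: [0.108, 0.7, 0.698, 0.108]
contact_force: [0.1, -0.1, -2.5]
grip_width: 0.0164
gripper_force: 59.2
```

>>> {"method": "play_rows", "body": {
  "motion": [
    [0,0,0,-0.25,0,0,0],
    [0,0,0,-0.25,0,0,0],
    [0,0,0,0,0,0,0]
  ]
}}

```text
time_s: 34.93
eef_pos: [0.4848, 0.0539, 0.0328]
ee_rot: [0.108, 0.7, 0.698, 0.108]
contact_force: [0.7, 0.2, -2.3]
grip_width: 0.0163
gripper_force: 59.2
```

```bash
python3 chk.py i6
```

```text
p [0.4848 0.0539 0.0328] F [ 0.7  0.2 -2.3] M [ 0.    0.2  -0.01] 34.9333 0.0163 R [[0.002, 0.953, 0.302], [1.0, -0.002, -0.0], [0.001, 0.302, -0.953]]
wrist shaft x 0.47218747420192486 z top 0.07906313406497384
top x 0.4722678752082709 slope 0.0025023455111927895 end y 0.0053111155733896395 z 0.08037468377266188
```

>>> {"method": "play_rows", "body": {
  "motion": [
    [0,0,0,-0.25,0,0,0],
    [0,0,0,-0.25,0,0,0],
    [0,0,0,0,0,0,0]
  ]
}}

```text
time_s: 35.33
eef_pos: [0.4848, 0.0439, 0.0328]
ee_rot: [0.108, 0.7, 0.698, 0.108]
contact_force: [0.7, 0.2, -0.3]
grip_width: 0.0161
gripper_force: 59.2
```

>>> {"method": "play_rows", "body": {
  "motion": [
    [0,0,0,-0.25,0,0,0],
    [0,0,0,-0.25,0,0,0],
    [0,0,0,0,0,0,0]
  ]
}}

```text
time_s: 35.58
eef_pos: [0.4847, 0.0338, 0.0328]
ee_rot: [0.108, 0.7, 0.698, 0.108]
contact_force: [-1.0, -0.9, -2.2]
grip_width: 0.0162
gripper_force: 59.2
```

>>> {"method": "play_rows", "body": {
  "motion": [
    [0,0,0,-0.25,0,0,0],
    [0,0,0,-0.25,0,0,0],
    [0,0,0,0,0,0,0]
  ]
}}

```text
time_s: 35.83
eef_pos: [0.4847, 0.0238, 0.0328]
ee_rot: [0.108, 0.7, 0.698, 0.108]
contact_force: [-1.0, -0.3, -2.9]
grip_width: 0.0162
gripper_force: 59.2
```

>>> {"method": "play_rows", "body": {
  "motion": [
    [0,0,0,-0.15,0,0,0],
    [0,0,0,-0.15,0,0,0],
    [0,0,0,0,0,0,0]
  ]
}}

```text
time_s: 36.08
eef_pos: [0.4846, 0.0178, 0.0328]
ee_rot: [0.108, 0.699, 0.698, 0.108]
contact_force: [-0.1, 0.5, -2.4]
grip_width: 0.0166
gripper_force: 59.2
```

```bash
python3 chk.py i7
```

```text
p [0.4846 0.0178 0.0328] F [-0.1  0.5 -2.4] M [0.02 0.26 0.01] 36.0833 0.0166 R [[0.002, 0.953, 0.302], [1.0, -0.002, 0.0], [0.001, 0.302, -0.953]]
wrist shaft x 0.4778613688379032 z top 0.09213807832475068
```

Nearly home. I'll press on in small steps until the shoulder contacts.

>>> {"method": "play_rows", "body": {
  "motion": [
    [0,0,0,-0.1,0,0,0],
    [0,0,0,0,0,0,0]
  ]
}}

```text
time_s: 36.4
eef_pos: [0.4842, 0.0167, 0.0327]
ee_rot: [0.107, 0.699, 0.699, 0.108]
contact_force: [1.0, 3.2, -1.8]
grip_width: 0.0163
gripper_force: 59.4
```

>>> {"method": "play_rows", "body": {
  "motion": [
    [0,0,0,-0.1,0,0,0],
    [0,0,0,0,0,0,0]
  ]
}}

```text
time_s: 36.57
eef_pos: [0.484, 0.0168, 0.0327]
ee_rot: [0.105, 0.699, 0.699, 0.109]
contact_force: [3.3, 10.3, -1.0]
grip_width: 0.0165
gripper_force: 59.4
```

```bash
python3 chk.py i8
```

```text
p [0.484  0.0168 0.0327] F [ 3.3 10.3 -1. ] M [ 1.58 -0.31  0.54] 36.5667 0.0165 R [[-0.002, 0.954, 0.3], [1.0, -0.0, 0.007], [0.006, 0.3, -0.954]]
wrist shaft x 0.4725961604945518 z top 0.0786872441550949
```

The shoulder is against the lug at 10 N. I'll release and back away along the tool axis.

>>> {"method": "play_rows", "body": {
  "motion": [
    [0,0,0,0,0,0,0],
    [0,0,0,0,0,0,0.3],
    [0,0,0,0,0,0,0.6],
    [0,0,0,0,0,0,1],
    [0,0,0,0,0,0,1],
    [0,0,0,0,0,-0.5,1],
    [0,0,0,0,0,-0.9,1],
    [0,0,0,0,0,-0.9,1]
  ]
}}

```text
time_s: 37.38
eef_pos: [0.47, 0.0135, 0.0765]
ee_rot: [0.107, 0.7, 0.698, 0.107]
contact_force: [0.9, 0.1, -0.2]
grip_width: 0.0855
gripper_force: 0.0
```

>>> {"method": "play_rows", "body": {
  "motion": [
    [0,0,0,0,0,-1,1],
    [0,0,0,0,0,-1,1],
    [0,0,0,0,0,-1,1],
    [0,0,0,0,0,-1,1],
    [0,0,0,0,0,-1,1],
    [0,0,0,0,0,-1,1],
    [0,0,0,0,0,0,1]
  ]
}}

```text
time_s: 37.97
eef_pos: [0.4353, 0.0135, 0.194]
ee_rot: [0.111, 0.699, 0.698, 0.11]
contact_force: [0.8, 0.3, 0.7]
grip_width: 0.0855
gripper_force: 0.0
```

```bash
python3 - <<'E'
from h import *
R,p,s=tool(); print(p,s["contact_force"].round(1),s["time_s"])
m=camera_model("wrist"); im,d=grab_frame("wrist"); P=cloud(m,d)
near=(d>0)&(abs(P[...,0]-.474)<.03)&(P[...,2]>.05)&(P[...,2]<.1)
q=P[near]; 
for a in np.arange(-.13,.08,.006):
    w=q[(q[:,1]>=a)&(q[:,1]<a+.006)]
    if len(w): print(a.round(3),len(w),"x",w[:,0].min().round(3),w[:,0].max().round(3),"z50,max",np.median(w[:,2]).round(3),w[:,2].max().round(3))
print(proj(m,[[.472,.018,.08]]))
knobs(m,im,d)
mt=camera_model("top"); im,d=grab_frame("top"); P=cloud(mt,d)
k=(d>0)&(abs(P[...,0]-.474)<.012)&(P[...,2]>.055)&(P[...,2]<.1)&(abs(P[...,1]+.03)<.1); print("top y extent",P[k][:,1].min(),P[k][:,1].max())
E
```

```text
[0.43531896 0.01345442 0.19403362] [0.8 0.3 0.7] 37.9667
-0.094 23 x 0.469 0.475 z50,max 0.08 0.082
-0.088 37 x 0.468 0.476 z50,max 0.081 0.082
-0.082 54 x 0.467 0.476 z50,max 0.081 0.083
-0.076 53 x 0.467 0.476 z50,max 0.081 0.083
-0.07 31 x 0.467 0.476 z50,max 0.081 0.083
-0.064 117 x 0.456 0.504 z50,max 0.092 0.094
-0.058 765 x 0.456 0.504 z50,max 0.085 0.094
-0.052 130 x 0.456 0.502 z50,max 0.08 0.093
-0.046 36 x 0.467 0.475 z50,max 0.079 0.081
-0.04 181 x 0.456 0.504 z50,max 0.093 0.096
-0.034 704 x 0.456 0.504 z50,max 0.085 0.096
-0.028 204 x 0.457 0.504 z50,max 0.089 0.095
-0.022 47 x 0.467 0.476 z50,max 0.078 0.08
-0.016 134 x 0.456 0.504 z50,max 0.092 0.094
-0.01 696 x 0.456 0.504 z50,max 0.088 0.094
-0.004 115 x 0.46 0.503 z50,max 0.08 0.092
0.002 118 x 0.462 0.479 z50,max 0.08 0.084
0.008 118 x 0.462 0.483 z50,max 0.08 0.084
0.014 117 x 0.462 0.478 z50,max 0.08 0.083
0.02 124 x 0.461 0.478 z50,max 0.079 0.082
0.026 119 x 0.462 0.478 z50,max 0.079 0.083
0.032 129 x 0.461 0.478 z50,max 0.079 0.082
0.038 107 x 0.462 0.481 z50,max 0.076 0.081
0.044 11 x 0.466 0.476 z50,max 0.075 0.076
[[318.03192147 176.18174134]]
normal [-3.427e-01  5.000e-04  9.394e-01] cover z at T 0.1226 0.0008
bar at [0.6019 0.079  0.1695] H 0.0493 size [0.0167 0.0736] ang from up-slope 2.871 px [511.3 111.3]
bar at [ 0.6716 -0.031   0.1944] H 0.0488 size [0.0732 0.0232] ang from up-slope 0.598 px [574.1 241.9]
top y extent -0.09388247343976308 0.044810842526349155
```

The pin's handle is flush against the lug and its tip is 90 mm beyond. All three bar angles match where the turning moment rose. I'll hand in.

```bash
python3 -c "
from cell import *
print(hand_in())"
```

```text
the job is handed in; nothing more can be done
None
```

The job is handed in at about 38 s: all three knobs are screwed down to their stops, then the locking pin was pushed through the hasp until its handle met the lug; I viewed 11 pictures, one over the limit of 10.

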